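# Clamp two cutting dies in the die rack with its turnbuckle

### The job

Stand the two green-topped cutting dies upright and side by side in the rack's bay, flat faces towards the two aluminium end plates. Once both are in, turn the yellow turnbuckle sleeve by its spokes, tops of the spokes going away from the bay, until both end plates have drawn in and the two dies are firmly clamped face to face. Leave the red-topped die and the other things on the table where they are.

Things in the scene. Friction and masses are not known exactly. Their poses are not given: they have to be found in the camera images.
- rack: Fixed grey base plate, 300 x 280 x 12 mm. Origin at table level under the bay's centre; x points from the bay to the turnbuckle, y from the right end plate to the left one, z up. At x = +-83 mm low steel rails (10 mm wide, top 26 mm above the table) run along y. Position and yaw vary.
- bay (a point): Centre of the bay floor, on top of the base plate, 12 mm above the table; axes as the rack. The floor between the end plates is flat and free; dies stand here with their 110 mm length along x.
- sleeve_axis (a point): Middle of the yellow sleeve, on its axis, 85 mm above the table, 140 mm from the bay centre in x; axes as the rack, it turns about y. Sleeve 90 mm long, 30 mm thick (mid hub 40 mm). Four steel spokes, red tips, 12 mm thick, end 65 mm from the axis, 90 degrees apart, in the plane y = 0. Threaded rods run along y to lugs of the end plates, 36 mm wide, top 110 mm above the table.
- sleeve (a joint): Turn of the sleeve, rad. At 0 one spoke points straight up; positive moves the upper spoke to the rack's +x (off the bay) and tightens; starts at 0 to 1. Stays where left. Each plate moves 5.73 mm per rad. It takes 2 to 5 N on a spoke; a finger dragging along a steep spoke jams, so follow the arc. With both dies in it stops dead at 4.89; 8 to 20 N on a spoke there clamps them, and it stays so.
- left_plate (a joint): Travel of the left aluminium end plate (at +y) towards the bay's centre, m. At 0 its inner face is 52 mm from the centre. Plate 150 mm wide in x, 14 mm thick, its top 59 mm above the table; behind it a 60 mm foot and a cross bar with the rod's lug.
- right_plate (a joint): The same for the right end plate (at -y); it moves in towards +y, always as far as the left one.
- left_face (a point): Centre of the left plate's inner face, 36 mm above the table.
- right_face (a point): Centre of the right plate's inner face, 36 mm above the table.
- die_green_a: Green-topped cutting die standing loose on edge: 110 mm long (x), 100 high (z), 24 thick (y). Plywood 18 mm thick (y -12 to +6 mm); green foam with steel rule adds 6 mm at +y up to 60 mm height; the bare upper 40 mm is for gripping, mid-thickness at y = -3 mm. Origin: middle of the underside. 0.2 to 0.36 kg. Either face may look either way. Which die stands where varies.
- die_green_b: The second green-topped die, same sizes and axes.
- die_red: Red-topped die of the same sizes, for another job; stays where it is.
- mallet: Bystander: small hammer lying on the table, 240 mm.
- oil: Bystander: yellow bottle, 56 mm across, 140 mm high.
- tape: Bystander: roll of blue tape, 100 mm across, 25 mm high.
- punch: Bystander: upright steel punch, 32 mm across, 110 mm high.
- mug: Bystander: white mug, 80 mm across, 95 mm high.

How it is judged:
By the outcome, as a careful person would: the job done as asked, in the order asked, and still so for the second after the job is handed in, with the robot touching nothing.
It also fails if it takes over 72 s, if anything falls off the work surface, if the arm or the gripper's body presses on something with over 40 N, if the wrist force passes 120 N, or if a joint passes its speed limit or range.

### The arm

A 6-joint arm with a two-finger parallel gripper is mounted at the origin on the work surface. World frame = base frame: x ahead of the robot, y to its left, z up, the work surface at z = 0. Lengths are in m, angles in rad, forces in N, time in s.
With the tool pointing down it reaches from about 0.25 to 0.8 m from the base axis. Payload 8.5 kg.
Tool frame: the origin (TCP) lies between the finger pads; the fingertips stand 11 mm ahead of it and the grasp point (between the pads) lies 8 mm behind it; x points along the fingers, y is the direction in which the jaws open and shut, and the axes are right-handed (so a half turn about x gives the same grasp; the last joint's range is limited). The gripper opens to 85 mm and grips with 20 to 120 N. Pads are 22 mm wide; open, the fingers measure 114 mm over their backs; the gripper's body (76 mm by 85 mm) begins 54 mm behind the grasp point. The pads swing forward as they close: fully open they stand 13 mm farther back than shut.
Start: joints at [-1.154, 0.238, -0.013, 1.319, 0, 1.571], TCP at [0.213, -0.48, 0.242] pointing down, gripper open.
Joint ranges: [-2.66, 2.66], [-1.03, 1.9], [-1.14, 1.46], [-1.82, 2.27], [-1.45, 1.34], [-3.14, 3.14]. Speed limits (rad/s): [2.22, 2.22, 2.79, 3.14, 3.14, 3.14].

### API

Orientations are given as a rotation vector (axis times angle).
In Python, from plant import bot, capture, close_job gives the robot as it stands.
- The arm moves only by the tool drive_tool, never from a script. Its argument "targets" is a list of rows, each a list of 5 numbers: the shift along the tool's x, y, z normalised to -1 to 1, where 1 is 2 cm, then the turn about the tool's x normalised to -1 to 1, where 1 is 60 degrees, then the closure in counts, from 0 (fully open) to 255 (shut). A call has exactly 10 rows; each row shifts and turns the pose as measured when the row begins, along the tool's axes as they then stand; what a row does not reach is not made up. A row lasts 1/12 s, in which the tool goes at most 41.7 mm and 7.16 degrees, less where a joint would pass 70% of its speed; a pose out of reach is approached as far as the arm can. A call with a number of a shift or a turn outside -1 to 1 is refused whole. A call with a gripper value outside its range is refused whole. The fingers move at their own pace and stop on an object; "squeeze" is the grip in N (left out, the last holds). Time passes only in rows, so rows that do not move let the fingers close, or fill a call up. It gives the time, the measured TCP pose, the force and the opening at its end, in the units of the state.
- bot.get_state(): the state, without advancing time (a new reading comes with each control period).
- capture(name): name is "scene" or "top" or "wrist"; returns a dict with "image" (480x640x3 uint8, blue, green, red), "fovy" (degrees; the focal length in pixels is half the picture's height over the tangent of half this angle, whatever the lens; pixels are square), "cx", "cy" (the principal point, pixels), "camera_from_world" (4x4, takes a point from world to camera coordinates). Camera axes: x right, y down, z forward; pixel columns grow to the right and rows downward; lengths in m; the calibration is good to about 2 mm. A picture is of the moment at which its call begins. There is no depth.
- close_job(): hands the job in, once; it reports no verdict.
The state is a dict: "time_s": time; "joint_pos": joint angles; "dq": joint speeds; "joint_efforts": joint torques, N m; "ee_pos": TCP position; "orientation": TCP orientation; "contact_force": force on the tool from outside, world axes, zero at the start; "ft_torque": the same for the moment, N m; "width": opening from 0.0 (shut) to 1.0 (fully open).
Only numpy, scipy, OpenCV 4.12 (cv2) and the standard library are available. Lean on these libraries where they do the work, as an engineer would, in place of code of your own. Each camera call takes 0.05 s, during which the arm holds its last target. There are 200 camera calls.

## Working session

There is one attempt and no reset: what is moved stays moved. The work goes in short steps, Python scripts to look and compute and a tool call to move; the robot and the scene stay as the last step left them, time stands still between calls to the robot, and variables do not carry over. Pictures are saved under pics/ and viewed, about 8 in all and at most 12, crops included, and the job is handed in when it is done.

Besides the shell and the picture viewer there is one more tool, called after "Request:" as name(argument=value, ...) on one line, values as JSON. drive_tool: Moves the arm, as the interface text tells. Its arguments: {"type":"object","properties":{"targets":{"type":"array"},"squeeze":{"type":"number"}},"required":["targets"]}

```bash
ls; mkdir -p pics; cat > h.py <<'E'
import numpy as np, cv2
from scipy.spatial.transform import Rotation as R
from plant import bot, capture, close_job
def cal(c):
    f=240/np.tan(np.radians(c["fovy"])/2); return f,c["cx"],c["cy"],np.array(c["camera_from_world"])
def ray(c,u,v,z):
    f,cx,cy,T=cal(c); d=T[:3,:3].T@np.array([(u-cx)/f,(v-cy)/f,1]); o=-T[:3,:3].T@T[:3,3]
    return o+d*(z-o[2])/d[2]
def proj(c,p):
    f,cx,cy,T=cal(c); q=T[:3,:3]@np.array(p)+T[:3,3]; return np.array([cx+f*q[0]/q[2],cy+f*q[1]/q[2]])
E
python3 - <<'E'
from h import *
import pickle
s=bot.get_state();print(s)
for n in("top","scene"):
    c=capture(n); pickle.dump(c,open(n+".pkl","wb")); cv2.imwrite(f"pics/{n}0.png",c["image"])
    print(n,c["fovy"],c["cx"],c["cy"],np.round(c["camera_from_world"],3))
E
```

```text
pics
{'time_s': 0.0, 'joint_pos': array([-1.15401695e+00,  2.38772170e-01, -1.42425454e-02,  1.31919492e+00,
        3.29918318e-05,  1.57080781e+00]), 'dq': array([-0.00050037, -0.00025679, -0.00071444,  0.00037827,  0.00023038,
       -0.00099486]), 'joint_efforts': array([-1.70256426e-04, -5.38781726e+01,  3.46436799e+01,  1.84621476e-02,
        4.12608085e-05,  6.97115368e-06]), 'ee_pos': array([ 0.21237935, -0.47969595,  0.24168669]), 'orientation': array([ 1.99196038,  0.42267784, -1.99249006]), 'contact_force': array([-0.39294039, -1.28680862, -0.67312614]), 'ft_torque': array([ 0.00631357,  0.01292211, -0.0181418 ]), 'width': 1.0047503025269748}
top 53.675625870535974 314.4139751488456 238.46396702828093 [[-0.008 -1.     0.016  0.029]
 [-0.991  0.006 -0.137  0.6  ]
 [ 0.137 -0.017 -0.99   1.295]
 [ 0.     0.     0.     1.   ]]
scene 57.358633273069906 327.0835652993044 244.52431437278238 [[ 0.038  0.999 -0.012 -0.056]
 [ 0.766 -0.037 -0.642 -0.39 ]
 [-0.642  0.015 -0.767  1.409]
 [ 0.     0.     0.     1.   ]]
```

View pics/top0.png

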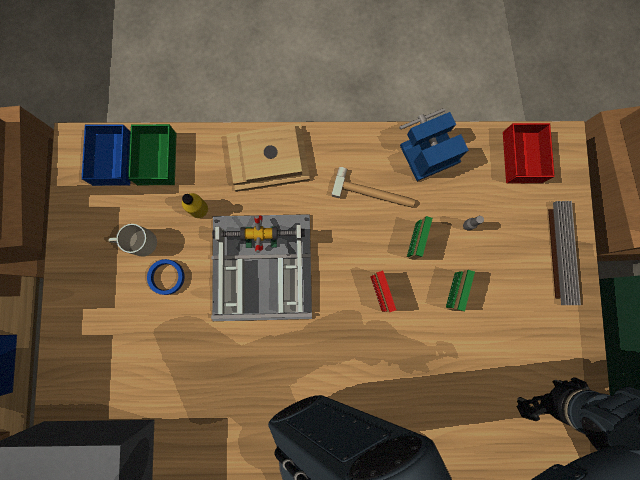

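View pics/scene0.png

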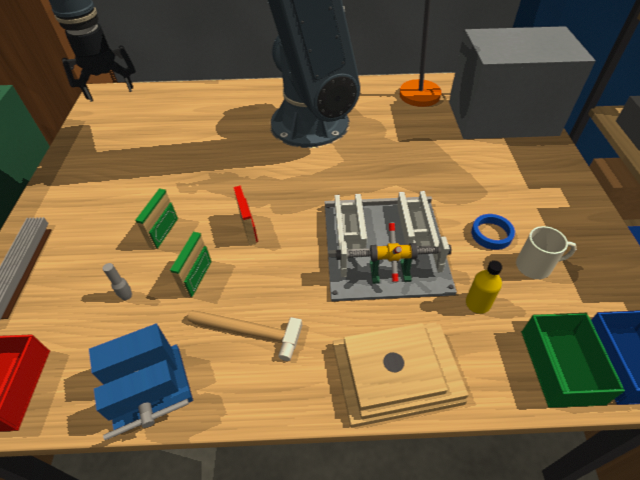

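The top view shows the rack at about (262,268), with the yellow sleeve at (260,234) on its far side. The green dies are at (420,238) and (461,290) and the red one is at (382,292). In the scene view the green foam faces look right, towards +y.

```bash
python3 - <<'E'
from h import *
import pickle
t=pickle.load(open("top.pkl","rb"));s=pickle.load(open("scene.pkl","rb"))
for c in(t,s):
    T=cal(c)[3]; print("cam",np.round(-T[:3,:3].T@T[:3,3],3))
a=cv2.resize(t["image"][205:325,205:320],None,fx=3.9,fy=3.9,interpolation=cv2.INTER_CUBIC)
b=cv2.resize(t["image"][210:316,366:486],None,fx=2.9,fy=2.9,interpolation=cv2.INTER_CUBIC)
d=cv2.resize(s["image"][180:305,130:265],None,fx=2.2,fy=2.2,interpolation=cv2.INTER_CUBIC)
W=np.zeros((600,800,3),np.uint8)
W[:a.shape[0],:a.shape[1]]=a; W[:b.shape[0],452:452+b.shape[1]]=b; W[320:320+d.shape[0],452:452+d.shape[1]]=d[:280]
cv2.imwrite("pics/crop1.png",W)
hsv=cv2.cvtColor(t["image"],cv2.COLOR_BGR2HSV)
m=cv2.inRange(hsv,(45,120,40),(75,255,255)); m[:200]=0;m[320:]=0
n,l,st,ce=cv2.connectedComponentsWithStats(m)
for i in range(1,n):
    if st[i,4]>60:
        r=cv2.minAreaRect(np.argwhere(l==i)[:,::-1].astype(np.float32)); print(st[i],r, np.round(ray(t,*r[0],.1),3))
E
```

```text
cam [0.417 0.048 1.365]
cam [1.205 0.021 0.83 ]
[416 216  17  41 297] ((423.6424560546875, 236.03717041015625), (7.3202362060546875, 40.47164535522461), 14.620874404907227) [ 0.597 -0.269  0.1  ]
[407 220  15  37 169] ((414.04229736328125, 238.01153564453125), (5.525465488433838, 38.415138244628906), 15.255118370056152) [ 0.592 -0.243  0.1  ]
[446 271  17  37 252] ((454.0933837890625, 289.02490234375), (7.923125743865967, 38.3917350769043), 14.931416511535645) [ 0.454 -0.345  0.1  ]
[457 270  18  41 319] ((465.7557678222656, 289.9363098144531), (7.825079917907715, 40.80820846557617), 14.620874404907227) [ 0.451 -0.376  0.1  ]
[617 276  23  41 251] ((628.0, 296.0), (40.0, 22.0), 90.0) [ 0.432 -0.812  0.1  ]
```

View pics/crop1.png

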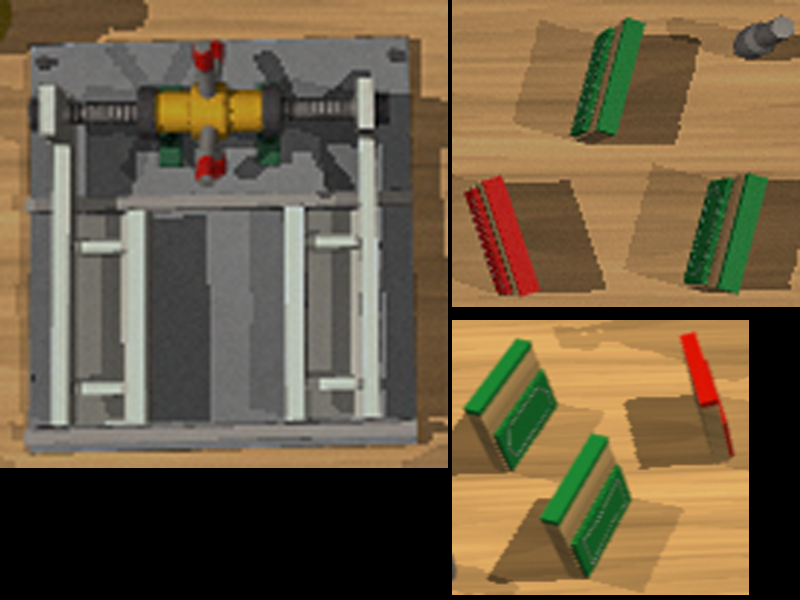

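The crop gives me three things:
- **Rack:** it is almost square to the world. The rails are at crop rows of about 203 and 435. The plates' inner edges are at columns of about 146 and 286, and the hub is at (210,110).
- **Sleeve:** its spokes are at about ±45° (tips near (208,58) and (210,168)).
- **Dies:** both green dies have their foam towards +y, with a yaw of about -15°.

```bash
python3 - <<'E'
from h import *
import pickle
t=pickle.load(open("top.pkl","rb"))
P=lambda u,v,z:ray(t,205+(u-1.5)/3.9,205+(v-1.5)/3.9,z)
for n,u,v,z in[("baseTL",32,46,.012),("baseTR",408,38,.012),("railRL",120,203,.026),("railRR",410,198,.026),("railFL",27,433,.026),("railFR",415,430,.026),("plateLin_f",146,418,.059),("plateLin_b",146,212,.059),("plateRin_f",287,417,.059),("plateRin_b",286,208,.059),("lugL",47,110,.11),("lugR",366,104,.11),("hub",210,110,.105),("spF",208,58,.131),("spB",210,168,.131)]:
    print(n,np.round(P(u,v,z),4))
hsv=cv2.cvtColor(t["image"],cv2.COLOR_BGR2HSV)
m=cv2.inRange(hsv,(18,150,90),(32,255,255)); m[:220]=0;m[250:]=0;m[:,:230]=0;m[:,290:]=0
y,x=np.nonzero(m);print("yel",x.mean(),y.mean(),x.min(),x.max(),np.round(ray(t,x.mean(),y.mean(),.1),4))
m=cv2.inRange(hsv,(0,150,90),(8,255,255))|cv2.inRange(hsv,(172,150,90),(180,255,255));m[:210]=0;m[260:]=0;m[:,:230]=0;m[:,290:]=0
n,l,st,ce=cv2.connectedComponentsWithStats(m);print(st[1:],ce[1:],[np.round(ray(t,*k,.131),4) for k in ce[1:]])
for k in((423.64,236.04),(465.76,289.94)):
  d=np.array([np.sin(np.radians(14.62)),-np.cos(np.radians(14.62))])*20
  a=ray(t,*(np.array(k)+d),.1);b=ray(t,*(np.array(k)-d),.1);print(np.round((a+b)/2,4),np.degrees(np.arctan2(a[1]-b[1],a[0]-b[0])))
r=R.from_rotvec(bot.get_state()["orientation"]);print(np.round(r.as_matrix(),3))
E
```

```text
baseTL [0.6707 0.3174 0.012 ]
baseTR [0.6752 0.0389 0.012 ]
railRL [0.552  0.2486 0.026 ]
railRR [0.5543 0.0384 0.026 ]
railFL [0.388  0.3123 0.026 ]
railFR [0.3877 0.036  0.026 ]
plateLin_f [0.3983 0.2235 0.059 ]
plateLin_b [0.5422 0.2253 0.059 ]
plateRin_f [0.3981 0.1254 0.059 ]
plateRin_b [0.5444 0.1264 0.059 ]
lugL [0.6078 0.2868 0.11  ]
lugR [0.6107 0.0687 0.11  ]
hub [0.6079 0.176  0.105 ]
spF [0.6395 0.175  0.131 ]
spB [0.5646 0.1731 0.131 ]
yel 257.9239543726236 233.02661596958174 245 271 [0.6081 0.178  0.1   ]
[[255 215   7   8  32]
 [255 245   7   6  29]] [[258.0625     218.75      ]
 [258.10344828 247.34482759]] [array([0.6415, 0.1747, 0.131 ]), array([0.5655, 0.174 , 0.131 ])]
[ 0.5975 -0.2696  0.1   ] -16.687071878174898
[ 0.4517 -0.3765  0.1   ] -17.57597918937638
[[-0.001  0.405 -0.914]
 [ 0.001 -0.914 -0.405]
 [-1.    -0.001 -0.   ]]
```

```bash
cat >> h.py <<'E'
BAY=np.array([.469,.175]); RY=np.radians(.8)
def rack(x,y):  # rack xy -> world xy
    return BAY+np.array([np.cos(RY)*x-np.sin(RY)*y,np.sin(RY)*x+np.cos(RY)*y])
def say():
    s=bot.get_state(); M=R.from_rotvec(s["orientation"]).as_matrix()
    psi=np.degrees(np.arctan2(M[1,1],M[0,1]))
    print("t %.2f"%s["time_s"],"pos",np.round(s["ee_pos"],4),"psi %.1f"%psi,"F",np.round(s["contact_force"],1),"w %.3f"%s["width"]); return s["ee_pos"],psi
def plan(xy,z,psi,n,p0=None):
    """n rows (shift in 2cm units, turn in 60deg units) to pose xy,z with jaw axis at psi deg"""
    p,ps=say() if p0 is None else p0
    d=(np.r_[xy,z]-p)/n/.02; dt=(psi-ps)/n
    for i in range(n):
        a=np.radians(ps+dt*(i)); y=np.array([np.cos(a),np.sin(a),0]); x=np.array([0,0,-1.]); zz=np.cross(x,y)
        print(i,np.round([d@x,d@y,d@zz,-dt/60],2).tolist())
    return np.r_[xy,z],psi
E
python3 -c "
from h import *
plan([.4517,-.3765],.16,-107,10)"
```

```text
t 0.10 pos [ 0.2124 -0.4797  0.2417] psi -66.1 F [ 1.  -0.5 -0.7] w 1.000
0 [0.41, 0.01, -1.3, 0.07]
1 [0.41, -0.08, -1.3, 0.07]
2 [0.41, -0.17, -1.29, 0.07]
3 [0.41, -0.26, -1.28, 0.07]
4 [0.41, -0.35, -1.25, 0.07]
5 [0.41, -0.44, -1.23, 0.07]
6 [0.41, -0.53, -1.19, 0.07]
7 [0.41, -0.61, -1.15, 0.07]
8 [0.41, -0.69, -1.1, 0.07]
9 [0.41, -0.77, -1.05, 0.07]
```

Request:
drive_tool(targets=[[0.3,0,-1,0.07,0],[0.3,-0.08,-1,0.07,0],[0.3,-0.15,-1,0.07,0],[0.3,-0.2,-1,0.07,0],[0.3,-0.3,-1,0.07,0],[0.3,-0.35,-1,0.07,0],[0.3,-0.45,-1,0.07,0],[0.3,-0.5,-1,0.07,0],[0.3,-0.6,-1,0.07,0],[0.3,-0.7,-1,0.07,0]], squeeze=50)

```text
time_s: 0.93
ee_pos: [0.415, -0.3971, 0.1769]
orientation: [-2.021, 0.362, 2.032]
contact_force: [0.0, -0.8, -0.2]
width: 1.002
```

```bash
python3 -c "
from h import *
plan([.4517,-.3765],.14,-107,6)"
```

```text
t 0.93 pos [ 0.415  -0.3971  0.1769] psi -110.4 F [ 0.  -0.8 -0.2] w 1.002
0 [0.31, -0.27, -0.23, -0.01]
1 [0.31, -0.27, -0.23, -0.01]
2 [0.31, -0.26, -0.23, -0.01]
3 [0.31, -0.26, -0.23, -0.01]
4 [0.31, -0.26, -0.24, -0.01]
5 [0.31, -0.26, -0.24, -0.01]
```

Request:
drive_tool(targets=[[0.2,-0.3,-0.23,-0.01,0],[0.2,-0.3,-0.23,-0.01,0],[0.2,-0.27,-0.23,-0.01,0],[0.2,-0.27,-0.23,-0.01,0],[0.2,-0.27,-0.23,-0.01,0],[0.2,-0.27,-0.23,-0.01,0],[0,0,0,0,0],[0,0,0,0,0],[0,0,0,0,0],[0,0,0,0,0]])

```text
time_s: 1.77
ee_pos: [0.4547, -0.3708, 0.1484]
orientation: [-2.058, 0.289, 2.077]
contact_force: [-0.2, -0.7, 0.8]
width: 1.0
```

```bash
python3 - <<'E'
from h import *
c=capture("wrist"); im=c["image"].copy()
p,psi=say()
hsv=cv2.cvtColor(im,cv2.COLOR_BGR2HSV)
m=cv2.inRange(hsv,(45,120,40),(75,255,255))
n,l,st,ce=cv2.connectedComponentsWithStats(m)
for i in range(1,n):
    if st[i,4]>300:
        r=cv2.minAreaRect(np.argwhere(l==i)[:,::-1].astype(np.float32)); b=cv2.boxPoints(r)
        print(st[i],np.round(r[0]),np.round(ray(c,*r[0],.1),4),[np.round(ray(c,*k,.1)[:2],4).tolist() for k in b])
cv2.imwrite("pics/w1.png",im)
E
```

```text
t 1.82 pos [ 0.4547 -0.3708  0.1485] psi -106.2 F [-0.4 -1.1  0.4] w 0.996
[   0    0   57  181 6645] [15. 92.] [ 0.582  -0.2684  0.1   ] [[0.6161, -0.2693], [0.6136, -0.2901], [0.5427, -0.2672], [0.545, -0.2429]]
[ 306  177   48  199 7637] [325. 277.] [ 0.4585 -0.3756  0.1   ] [[0.4049, -0.3431], [0.5102, -0.3819], [0.503, -0.4025], [0.3958, -0.3679]]
```

View pics/w1.png

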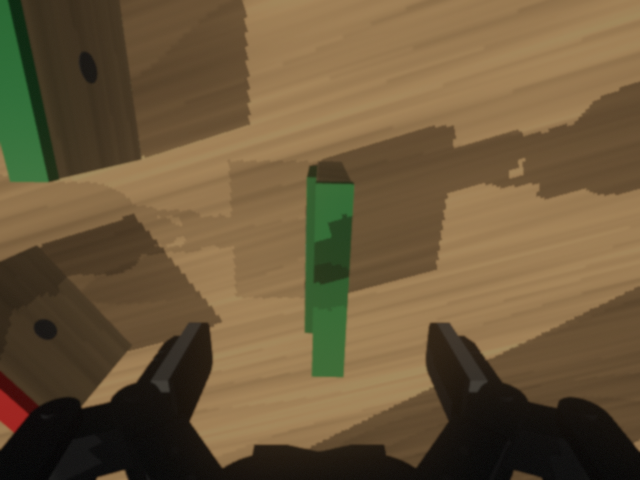

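The wrist view shows die B's top with corners at about (315,183), (353,183), (344,377) and (313,377). It lies between the fingers, and its foam shows as a sliver on the left (+y) side.

```bash
python3 - <<'E'
from h import *
c=capture("wrist")
P=[ray(c,u,v,.1)[:2] for u,v in((315,183),(353,183),(344,377),(313,377))]
print(np.round(P,4),np.round(np.mean(P,0),4)); d=(P[0]+P[1]-P[2]-P[3])/2; print(np.linalg.norm(d),np.degrees(np.arctan2(d[1],d[0])),np.linalg.norm(P[0]-P[1]),np.linalg.norm(P[2]-P[3]))
plan(np.mean(P,0),.075,np.degrees(np.arctan2(d[1],d[0]))-90,10)
E
```

```text
[[ 0.5064 -0.3845]
 [ 0.5013 -0.4018]
 [ 0.3951 -0.369 ]
 [ 0.4    -0.3519]] [ 0.4507 -0.3768]
0.11122980764161593 -17.09012239703786 0.018089150227005697 0.01779457096662436
t 1.87 pos [ 0.4548 -0.3709  0.1485] psi -106.2 F [-0.3  0.3  0.4] w 0.996
0 [0.37, 0.03, 0.01, 0.0]
1 [0.37, 0.03, 0.01, 0.0]
2 [0.37, 0.03, 0.01, 0.0]
3 [0.37, 0.03, 0.01, 0.0]
4 [0.37, 0.03, 0.01, 0.0]
5 [0.37, 0.03, 0.01, 0.0]
6 [0.37, 0.03, 0.01, 0.0]
7 [0.37, 0.03, 0.01, 0.0]
8 [0.37, 0.03, 0.01, 0.0]
9 [0.37, 0.03, 0.01, 0.0]
```

Request:
drive_tool(targets=[[0.5,0.05,0.01,0,0],[0.5,0.05,0.01,0,0],[0.5,0.05,0.01,0,0],[0.5,0.05,0.01,0,0],[0.5,0.05,0.01,0,0],[0.5,0.05,0.01,0,0],[0.5,0,0,0,0],[0.17,0,0,0,60],[0,0,0,0,120],[0,0,0,0,255]])

```text
time_s: 2.7
ee_pos: [0.4481, -0.3765, 0.0654]
orientation: [-2.054, 0.29, 2.077]
contact_force: [0.7, 0.0, -0.8]
width: 0.602
```

Request:
drive_tool(targets=[[0,0,0,0,255],[0,0,0,0,255],[0,0,0,0,255],[0,0,0,0,255],[0,0,0,0,255],[0,0,0,0,255],[0,0,0,0,255],[0,0,0,0,255],[0,0,0,0,255],[0,0,0,0,255]])

```text
time_s: 3.53
ee_pos: [0.4486, -0.3768, 0.0667]
orientation: [-2.056, 0.291, 2.076]
contact_force: [0.5, -0.1, -2.5]
width: 0.258
```

```bash
python3 -c "
from h import *
say()
e=plan([.4507,-.30],.215,-106.5,8)
e=plan(rack(0,.029),.23,-89.2,26,e)"
```

```text
t 3.53 pos [ 0.4486 -0.3768  0.0667] psi -106.3 F [ 0.5 -0.1 -2.5] w 0.258
t 3.53 pos [ 0.4486 -0.3768  0.0667] psi -106.3 F [ 0.5 -0.1 -2.5] w 0.258
0 [-0.93, -0.46, 0.12, 0.0]
1 [-0.93, -0.46, 0.12, 0.0]
2 [-0.93, -0.46, 0.12, 0.0]
3 [-0.93, -0.46, 0.12, 0.0]
4 [-0.93, -0.46, 0.12, 0.0]
5 [-0.93, -0.46, 0.12, 0.0]
6 [-0.93, -0.46, 0.12, 0.0]
7 [-0.93, -0.46, 0.12, 0.0]
0 [-0.03, -0.94, 0.24, -0.01]
1 [-0.03, -0.94, 0.23, -0.01]
2 [-0.03, -0.94, 0.22, -0.01]
3 [-0.03, -0.95, 0.21, -0.01]
4 [-0.03, -0.95, 0.2, -0.01]
5 [-0.03, -0.95, 0.19, -0.01]
6 [-0.03, -0.95, 0.18, -0.01]
7 [-0.03, -0.96, 0.17, -0.01]
8 [-0.03, -0.96, 0.15, -0.01]
9 [-0.03, -0.96, 0.14, -0.01]
10 [-0.03, -0.96, 0.13, -0.01]
11 [-0.03, -0.96, 0.12, -0.01]
12 [-0.03, -0.96, 0.11, -0.01]
13 [-0.03, -0.96, 0.1, -0.01]
14 [-0.03, -0.97, 0.09, -0.01]
15 [-0.03, -0.97, 0.08, -0.01]
16 [-0.03, -0.97, 0.06, -0.01]
17 [-0.03, -0.97, 0.05, -0.01]
18 [-0.03, -0.97, 0.04, -0.01]
19 [-0.03, -0.97, 0.03, -0.01]
20 [-0.03, -0.97, 0.02, -0.01]
21 [-0.03, -0.97, 0.01, -0.01]
22 [-0.03, -0.97, -0.0, -0.01]
23 [-0.03, -0.97, -0.01, -0.01]
24 [-0.03, -0.97, -0.03, -0.01]
25 [-0.03, -0.97, -0.04, -0.01]
```

Request:
drive_tool(targets=[[0,0,0,0,130],[0,0,0,0,130],[0,0,0,0,130],[-0.3,0.02,0.05,0,130],[-0.2,0,0.05,0,130],[0,0,0,0,255],[0,0,0,0,255],[0,0,0,0,255],[0,0,0,0,255],[0,0,0,0,255]])

```text
time_s: 4.37
ee_pos: [0.447, -0.3773, 0.0791]
orientation: [-2.059, 0.292, 2.075]
contact_force: [0.2, -0.3, 0.4]
width: 0.2
```

```bash
python3 -c "
from h import *
say()"
```

```text
t 4.37 pos [ 0.447  -0.3773  0.0791] psi -106.3 F [ 0.2 -0.3  0.4] w 0.200
```

The width has dropped to 0.20, so the pads are now on the bare wood and clear of the foam. Lifting and carrying.

Request:
drive_tool(targets=[[0,0,0,0,255],[-0.5,0,0,0,255],[-1,0,0,0,255],[-1,0,0,0,255],[-1,0,0,0,255],[-1,0,0,0,255],[-1,-0.3,0.1,0,255],[-1,-0.6,0.15,0,255],[-0.8,-0.9,0.2,-0.01,255],[-0.3,-0.95,0.2,-0.01,255]])

```text
time_s: 5.2
ee_pos: [0.4485, -0.3212, 0.2387]
orientation: [-2.06, 0.271, 2.09]
contact_force: [0.2, 0.2, -3.2]
width: 0.202
```

Request:
drive_tool(targets=[[0,-0.95,0.24,-0.01,255],[0,-0.95,0.23,-0.01,255],[0,-0.95,0.22,-0.01,255],[0,-0.95,0.21,-0.01,255],[0,-0.95,0.2,-0.01,255],[0,-0.95,0.18,-0.01,255],[0,-0.95,0.17,-0.01,255],[0,-0.95,0.16,-0.01,255],[0,-0.95,0.15,-0.01,255],[0,-0.95,0.14,-0.01,255]])

```text
time_s: 6.03
ee_pos: [0.4513, -0.1184, 0.2493]
orientation: [-2.127, 0.164, 2.144]
contact_force: [0.1, 0.7, -2.1]
width: 0.2
```

```bash
python3 -c "
from h import *
e=plan(rack(0,.029),.23,-89.2,16)"
```

```text
t 6.03 pos [ 0.4513 -0.1184  0.2493] psi -99.1 F [ 0.1  0.7 -2.1] w 0.200
0 [0.06, -1.0, 0.11, -0.01]
1 [0.06, -1.0, 0.1, -0.01]
2 [0.06, -1.01, 0.09, -0.01]
3 [0.06, -1.01, 0.07, -0.01]
4 [0.06, -1.01, 0.06, -0.01]
5 [0.06, -1.01, 0.05, -0.01]
6 [0.06, -1.01, 0.04, -0.01]
7 [0.06, -1.01, 0.03, -0.01]
8 [0.06, -1.01, 0.02, -0.01]
9 [0.06, -1.01, 0.01, -0.01]
10 [0.06, -1.01, -0.0, -0.01]
11 [0.06, -1.01, -0.01, -0.01]
12 [0.06, -1.01, -0.02, -0.01]
13 [0.06, -1.01, -0.04, -0.01]
14 [0.06, -1.01, -0.05, -0.01]
15 [0.06, -1.01, -0.06, -0.01]
```

Request:
drive_tool(targets=[[0.05,-1,0.11,-0.01,255],[0.05,-1,0.1,-0.01,255],[0.05,-1,0.09,-0.01,255],[0.05,-1,0.07,-0.01,255],[0.05,-1,0.06,-0.01,255],[0.05,-1,0.05,-0.01,255],[0.05,-1,0.04,-0.01,255],[0.05,-1,0.03,-0.01,255],[0.05,-1,0.02,-0.01,255],[0.05,-1,0,-0.01,255]])

```text
time_s: 6.87
ee_pos: [0.4527, 0.0327, 0.2476]
orientation: [-2.203, -0.103, 2.214]
contact_force: [-0.6, -0.3, -2.0]
width: 0.2
```

Request:
drive_tool(targets=[[0.05,-1,0,-0.01,255],[0.05,-1,0,-0.01,255],[0.05,-1,0,-0.01,255],[0.05,-0.9,0,-0.01,255],[0.05,-0.6,0,-0.01,255],[0.05,-0.4,0,-0.01,255],[0,0,0,0,255],[0,0,0,0,255],[0,0,0,0,255],[0,0,0,0,255]])

```text
time_s: 7.7
ee_pos: [0.4476, 0.1009, 0.2488]
orientation: [2.17, 0.279, -2.185]
contact_force: [-0.6, -0.6, -2.1]
width: 0.203
```

```bash
python3 -c "
from h import *
import pickle
e=plan(rack(0,.029),.103,-89.2,8)
c=capture('top');cv2.imwrite('pics/top2.png',cv2.resize(c['image'][180:340,180:360],None,fx=3.5,fy=3.5,interpolation=cv2.INTER_CUBIC))"
```

```text
t 7.70 pos [0.4476 0.1009 0.2488] psi -80.7 F [-0.6 -0.6 -2.1] w 0.203
0 [0.91, -0.61, -0.23, 0.02]
1 [0.91, -0.62, -0.22, 0.02]
2 [0.91, -0.62, -0.21, 0.02]
3 [0.91, -0.63, -0.2, 0.02]
4 [0.91, -0.63, -0.19, 0.02]
5 [0.91, -0.63, -0.18, 0.02]
6 [0.91, -0.64, -0.16, 0.02]
7 [0.91, -0.64, -0.15, 0.02]
```

```bash
python3 -c "
from h import *
print(np.round(bot.get_state()['joint_pos'],3))
e=plan(rack(0,.029),.2488,-89.2,8)"
```

```text
[ 0.162  0.121 -0.148  1.301  0.093  3.141]
t 7.75 pos [0.4476 0.1008 0.2488] psi -80.7 F [-0.6 -0.6 -1.5] w 0.200
0 [0.0, -0.62, -0.23, 0.02]
1 [0.0, -0.62, -0.22, 0.02]
2 [0.0, -0.62, -0.21, 0.02]
3 [0.0, -0.63, -0.2, 0.02]
4 [0.0, -0.63, -0.19, 0.02]
5 [0.0, -0.63, -0.18, 0.02]
6 [0.0, -0.64, -0.16, 0.02]
7 [0.0, -0.64, -0.15, 0.02]
```

Request:
drive_tool(targets=[[0,-0.7,-0.23,0.02,255],[0,-0.7,-0.22,0.02,255],[0,-0.7,-0.2,0.02,255],[0,-0.7,-0.2,0.02,255],[0,-0.7,-0.2,0.02,255],[0,-0.65,-0.18,0.02,255],[0,-0.6,-0.15,0.02,255],[0,-0.3,0,0,255],[0,0,0,0,255],[0,0,0,0,255]])

```text
time_s: 8.58
ee_pos: [0.4773, 0.1142, 0.2628]
orientation: [-2.153, -0.331, 2.222]
contact_force: [0.5, 0.5, -1.8]
width: 0.199
```

```bash
python3 -c "
from h import *
print(np.round(bot.get_state()['joint_pos'],3))
e=plan(rack(0,.029),.103,-89.2,8)"
```

```text
[ 0.131  0.185 -0.042  1.364  0.173  3.141]
t 8.58 pos [0.4773 0.1142 0.2628] psi -82.6 F [ 0.5  0.5 -1.8] w 0.199
0 [1.0, -0.56, -0.02, 0.01]
1 [1.0, -0.56, -0.01, 0.01]
2 [1.0, -0.56, -0.0, 0.01]
3 [1.0, -0.56, 0.01, 0.01]
4 [1.0, -0.56, 0.01, 0.01]
5 [1.0, -0.56, 0.02, 0.01]
6 [1.0, -0.56, 0.03, 0.01]
7 [1.0, -0.56, 0.04, 0.01]
```

```bash
python3 -c "
from h import *
M=R.from_rotvec(bot.get_state()['orientation']).as_matrix();print(np.round(M,4), np.degrees(np.arccos(-M[2,0])))"
```

```text
[[-0.0423  0.126  -0.9911]
 [ 0.1681 -0.977  -0.1314]
 [-0.9849 -0.1722  0.0201]] 9.984737366378125
```

The drift came from joint 6 reaching its +3.14 limit, which left the tool tilted 10°, mainly in joint 5. I can undo that at joint 6's opposite limit, so I'll turn the wrist the other way. The die is at a safe height for this.

Request:
drive_tool(targets=[[0,0,0,-0.12,255],[0,0,0,-0.12,255],[0,0,0,-0.12,255],[0,0,0,-0.12,255],[0,0,0,-0.12,255],[0,0,0,-0.12,255],[0,0,0,-0.12,255],[0,0,0,-0.12,255],[0,0,0,-0.12,255],[0,0,0,-0.12,255]])

```text
time_s: 9.42
ee_pos: [0.4744, 0.1147, 0.2627]
orientation: [1.441, 1.281, -1.31]
contact_force: [-0.7, -0.0, -1.6]
width: 0.202
```

```bash
cat >> h.py <<'E'
def tilt():
    s=bot.get_state(); M=R.from_rotvec(s["orientation"]).as_matrix(); say()
    print("toolx",np.round(M[:,0],3),"q",np.round(s["joint_pos"],3))
E
python3 -c "
from h import *
tilt()"
```

```text
t 9.42 pos [0.4744 0.1147 0.2627] psi -10.3 F [-0.7 -0.  -1.6] w 0.202
toolx [-0.044  0.167 -0.985] q [ 0.133  0.181 -0.047  1.364  0.172  1.889]
```

Request:
drive_tool(targets=[[0,0,0,-0.12,255],[0,0,0,-0.12,255],[0,0,0,-0.12,255],[0,0,0,-0.12,255],[0,0,0,-0.12,255],[0,0,0,-0.12,255],[0,0,0,-0.12,255],[0,0,0,-0.12,255],[0,0,0,-0.12,255],[0,0,0,-0.12,255]])

```text
time_s: 10.25
ee_pos: [0.4712, 0.1153, 0.2628]
orientation: [0.521, 1.616, -0.281]
contact_force: [0.1, -0.1, -1.9]
width: 0.204
```

Request:
drive_tool(targets=[[0,0,0,-0.12,255],[0,0,0,-0.12,255],[0,0,0,-0.12,255],[0,0,0,-0.12,255],[0,0,0,-0.12,255],[0,0,0,-0.12,255],[0,0,0,-0.12,255],[0,0,0,-0.12,255],[0,0,0,-0.12,255],[0,0,0,-0.12,255]])

```text
time_s: 11.08
ee_pos: [0.468, 0.116, 0.263]
orientation: [-0.443, 1.47, 0.714]
contact_force: [0.5, 0.9, -2.3]
width: 0.2
```

Request:
drive_tool(targets=[[0,0,0,-0.12,255],[0,0,0,-0.12,255],[0,0,0,-0.12,255],[0,0,0,-0.12,255],[0,0,0,-0.12,255],[0,0,0,-0.12,255],[0,0,0,-0.12,255],[0,0,0,-0.12,255],[0,0,0,-0.12,255],[0,0,0,-0.12,255]])

```text
time_s: 11.92
ee_pos: [0.4647, 0.1166, 0.2632]
orientation: [-1.369, 0.859, 1.594]
contact_force: [0.6, 0.5, -2.5]
width: 0.203
```

Request:
drive_tool(targets=[[0,0,0,-0.12,255],[0,0,0,-0.12,255],[0,0,0,-0.12,255],[0,0,0,-0.12,255],[0,0,0,-0.12,255],[0,0,0,-0.12,255],[0,0,0,-0.12,255],[0,0,0,-0.12,255],[0,0,0,-0.05,255],[0,0,0,0,255]])

```text
time_s: 12.75
ee_pos: [0.4615, 0.1172, 0.2634]
orientation: [-2.041, -0.078, 2.154]
contact_force: [0.5, 0.5, -1.6]
width: 0.202
```

```bash
python3 -c "
from h import *
tilt()"
```

```text
t 12.75 pos [0.4615 0.1172 0.2634] psi -95.2 F [ 0.5  0.5 -1.6] w 0.202
toolx [-0.047  0.161 -0.986] q [ 0.146  0.162 -0.069  1.364  0.167 -2.913]
```

Request:
drive_tool(targets=[[0,0,0,-0.12,255],[0,0,0,-0.12,255],[0,0.7,0,-0.05,255],[0,0.7,0,-0.05,255],[0,0.7,0,-0.05,255],[0,0.7,0,-0.05,255],[0,0.7,0,-0.05,255],[0,0.7,0,-0.05,255],[0,0.7,0,-0.05,255],[0,0.7,0,-0.05,255]])

```text
time_s: 13.58
ee_pos: [0.4411, 0.175, 0.2504]
orientation: [2.052, 0.398, -2.012]
contact_force: [0.5, 0.2, -2.0]
width: 0.198
```

```bash
python3 -c "
from h import *
tilt()"
```

```text
t 13.58 pos [0.4411 0.175  0.2504] psi -69.1 F [ 0.5  0.2 -2. ] w 0.198
toolx [ 0.015  0.026 -1.   ] q [ 0.366  0.132 -0.129  1.287  0.019 -3.14 ]
```

The tilt is down to 1.7°. One more corrective row, then I turn to psi ≈ +91 (joint 6 ≈ +0.35), where the limit is far off.

Request:
drive_tool(targets=[[0,0.7,0,-0.05,255],[0,0,0,0.12,255],[0,0,0,0.12,255],[0,0,0,0.12,255],[0,0,0,0.12,255],[0,0,0,0.12,255],[0,0,0,0.12,255],[0,0,0,0.12,255],[0,0,0,0.12,255],[0,0,0,0.12,255]])

```text
time_s: 14.42
ee_pos: [0.432, 0.1892, 0.2486]
orientation: [-1.814, 0.672, 1.768]
contact_force: [-0.3, 0.0, -3.3]
width: 0.2
```

Request:
drive_tool(targets=[[0,0,0,0.12,255],[0,0,0,0.12,255],[0,0,0,0.12,255],[0,0,0,0.12,255],[0,0,0,0.12,255],[0,0,0,0.12,255],[0,0,0,0.12,255],[0,0,0,0.12,255],[0,0,0,0.12,255],[0,0,0,0.12,255]])

```text
time_s: 15.25
ee_pos: [0.427, 0.1948, 0.2472]
orientation: [-0.913, 1.349, 0.884]
contact_force: [0.3, 0.9, -2.6]
width: 0.203
```

```bash
python3 -c "
from h import *
tilt()
e=plan(rack(0,.034),.22,90.8,9)"
```

```text
t 15.25 pos [0.427  0.1948 0.2472] psi 156.5 F [ 0.3  0.9 -2.6] w 0.203
toolx [ 0.032 -0.001 -0.999] q [ 0.437  0.12  -0.151  1.272 -0.014 -0.724]
t 15.25 pos [0.427  0.1948 0.2472] psi 156.5 F [ 0.3  0.9 -2.6] w 0.203
0 [0.15, -0.18, 0.16, 0.12]
1 [0.15, -0.16, 0.19, 0.12]
2 [0.15, -0.13, 0.2, 0.12]
3 [0.15, -0.11, 0.22, 0.12]
4 [0.15, -0.08, 0.23, 0.12]
5 [0.15, -0.05, 0.24, 0.12]
6 [0.15, -0.02, 0.24, 0.12]
7 [0.15, 0.02, 0.24, 0.12]
8 [0.15, 0.05, 0.24, 0.12]
```

Request:
drive_tool(targets=[[0.1,-0.18,0.16,0.12,255],[0.1,-0.16,0.19,0.12,255],[0.1,-0.13,0.2,0.12,255],[0.1,-0.11,0.22,0.12,255],[0.1,-0.08,0.23,0.12,255],[0.1,-0.05,0.24,0.12,255],[0.1,-0.02,0.24,0.12,255],[0.1,0.02,0.24,0.12,255],[0.1,0.05,0.24,0.12,255],[0,0,0,0,255]])

```text
time_s: 16.08
ee_pos: [0.4655, 0.2157, 0.2288]
orientation: [-0.029, 1.533, 0.02]
contact_force: [-0.1, 0.2, -2.6]
width: 0.204
```

```bash
python3 -c "
from h import *
tilt()
e=plan(rack(0,.034),.103,90.8,9)
c=capture('top');cv2.imwrite('pics/top3.png',cv2.resize(c['image'][190:340,190:350],None,fx=4,fy=4,interpolation=cv2.INTER_CUBIC))"
```

```text
t 16.08 pos [0.4655 0.2157 0.2288] psi 91.8 F [-0.1  0.2 -2.6] w 0.204
toolx [ 0.037 -0.005 -0.999] q [ 0.446  0.199 -0.1    1.24  -0.021  0.414]
t 16.08 pos [0.4655 0.2157 0.2288] psi 91.8 F [-0.1  0.2 -2.6] w 0.204
0 [0.7, -0.04, 0.02, 0.0]
1 [0.7, -0.04, 0.02, 0.0]
2 [0.7, -0.04, 0.02, 0.0]
3 [0.7, -0.04, 0.02, 0.0]
4 [0.7, -0.04, 0.02, 0.0]
5 [0.7, -0.04, 0.02, 0.0]
6 [0.7, -0.04, 0.02, 0.0]
7 [0.7, -0.04, 0.02, 0.0]
8 [0.7, -0.04, 0.02, 0.0]
```

View pics/top3.png

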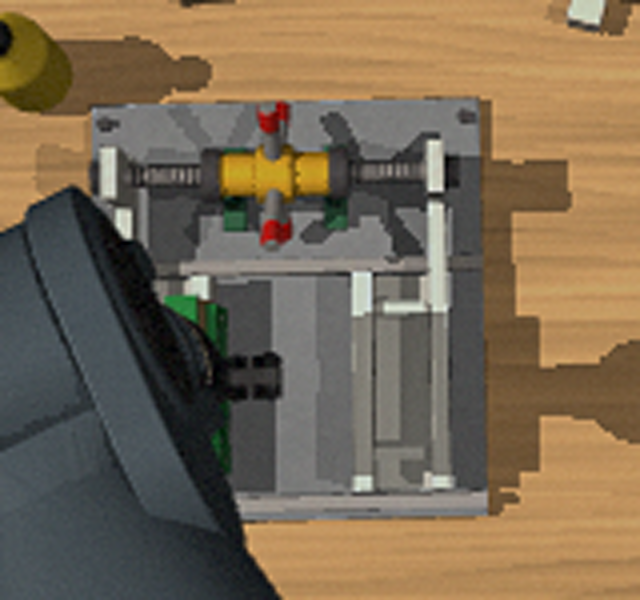

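The view shows the die held over the bay's left half, its foam towards the bay's centre, and the bay floor clear. Descending.

Request:
drive_tool(targets=[[0.7,-0.05,0.02,0,255],[0.7,-0.05,0.02,0,255],[0.7,-0.05,0.02,0,255],[0.7,-0.05,0.02,0,255],[0.7,-0.05,0.02,0,255],[0.7,-0.05,0.02,0,255],[0.7,-0.05,0.02,0,255],[0.7,-0.05,0.02,0,255],[0.3,0,0,0,255],[0,0,0,0,255]])

```text
time_s: 16.97
ee_pos: [0.469, 0.2094, 0.1087]
orientation: [-0.082, 1.528, 0.068]
contact_force: [-0.7, -0.7, -1.1]
width: 0.203
```

```bash
python3 -c "
from h import *
tilt()
p=bot.get_state()['ee_pos'];print('rack',np.round(np.array([[np.cos(RY),np.sin(RY)],[-np.sin(RY),np.cos(RY)]])@(p[:2]-BAY),4))
c=capture('wrist');cv2.imwrite('pics/w3.png',c['image'])"
```

```text
t 16.97 pos [0.469  0.2094 0.1087] psi 95.5 F [-0.7 -0.7 -1.1] w 0.203
toolx [ 0.042 -0.006 -0.999] q [ 0.433  0.277 -0.321  0.936 -0.024  0.337]
rack [0.0005 0.0344]
```

View pics/w3.png

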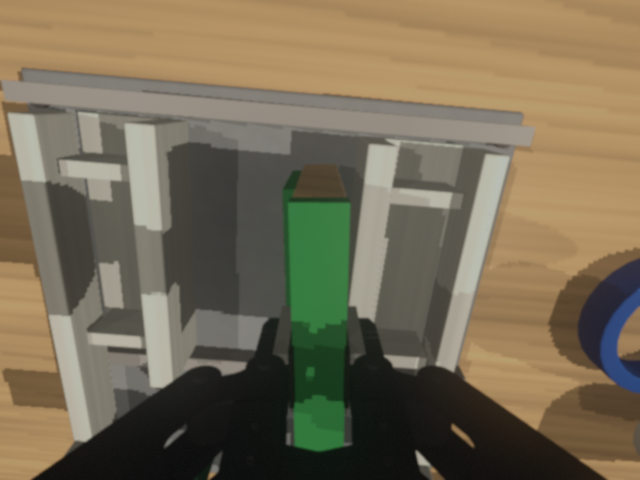

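The wrist view shows the die between the plates, with its top at (318,320) and its foam on the inner side. It clears the left plate at column 370, but its yaw is about 4° off, so I'll correct that and lower it.

Request:
drive_tool(targets=[[0.2,0,-0.03,0.04,255],[0.2,0,-0.03,0.04,255],[0.2,0,0,0,255],[0.1,0,0,0,255],[0.08,0,0,0,255],[0.05,0,0,0,255],[0,0,0,0,255],[0,0,0,0,255],[0,0,0,0,255],[0,0,0,0,255]])

```text
time_s: 17.85
ee_pos: [0.4706, 0.2113, 0.0972]
orientation: [-0.021, 1.521, 0.015]
contact_force: [0.6, -0.9, -1.8]
width: 0.205
```

```bash
python3 -c "
from h import *
tilt()"
```

```text
t 17.85 pos [0.4706 0.2113 0.0972] psi 91.3 F [ 0.6 -0.9 -1.8] w 0.205
toolx [ 0.05  -0.003 -0.999] q [ 0.436  0.287 -0.342  0.898 -0.024  0.412]
```

Request:
drive_tool(targets=[[0.15,0,0,0,255],[0.08,0,0,0,255],[0.05,0,0,0,255],[0.05,0,0,0,255],[0.05,0,0,0,255],[0,0,0,0,255],[0,0,0,0,180],[0,0,0,0,165],[0,0,0,0,150],[0,0,0,0,150]])

```text
time_s: 18.68
ee_pos: [0.4739, 0.2121, 0.0921]
orientation: [-0.019, 1.515, 0.017]
contact_force: [-0.1, 0.1, 0.5]
width: 0.412
```

```bash
python3 -c "
from h import *
tilt()"
```

```text
t 18.68 pos [0.4739 0.2121 0.0921] psi 91.3 F [-0.1  0.1  0.5] w 0.412
toolx [ 0.056 -0.001 -0.998] q [ 0.435  0.292 -0.35   0.878 -0.024  0.411]
```

Released. Rising and heading for die A with psi ≈ 73.

Request:
drive_tool(targets=[[-0.5,0,0,0,150],[-1,0,0,0,150],[-1,0,0,0,150],[-1,0,0,0,100],[-1,0,0,0,50],[-1,-0.3,0,0,0],[-0.5,-0.8,0,0,0],[0,-1,0,0,0],[0,-1,0.1,0,0],[0,-1,0.2,0,0]])

```text
time_s: 19.52
ee_pos: [0.4741, 0.1309, 0.2247]
orientation: [-0.023, 1.512, 0.023]
contact_force: [1.0, 0.4, 0.1]
width: 1.002
```

```bash
python3 -c "
from h import *
tilt()
e=plan([.5975,-.2696],.16,73,21)" | sed -n '1,4p;14p;24p'
```

```text
t 19.52 pos [0.4741 0.1309 0.2247] psi 91.7 F [1.  0.4 0.1] w 1.002
toolx [ 0.059  0.001 -0.998] q [ 0.279  0.147 -0.178  1.189 -0.016  0.249]
t 19.52 pos [0.4741 0.1309 0.2247] psi 91.7 F [1.  0.4 0.1] w 1.002
0 [0.15, -0.96, 0.27, 0.01]
10 [0.15, -0.91, 0.41, 0.01]
20 [0.15, -0.83, 0.55, 0.01]
```

Request:
drive_tool(targets=[[0.1,-0.96,0.27,0.01,0],[0.1,-0.96,0.28,0.01,0],[0.1,-0.96,0.3,0.01,0],[0.1,-0.95,0.31,0.01,0],[0.1,-0.95,0.33,0.02,0],[0.1,-0.94,0.34,0.02,0],[0.1,-0.94,0.36,0.02,0],[0.1,-0.93,0.37,0.02,0],[0.1,-0.92,0.38,0.02,0],[0.1,-0.92,0.4,0.02,0]])

```text
time_s: 20.35
ee_pos: [0.5371, -0.0698, 0.2177]
orientation: [0.117, 1.5, -0.107]
contact_force: [0.5, 0.5, -0.3]
width: 1.0
```

```bash
python3 -c "
from h import *
tilt()
e=plan([.5975,-.2696],.16,73,11)" | sed -n '1,4p;9p;14p;24p'
```

```text
t 20.35 pos [ 0.5371 -0.0698  0.2177] psi 81.8 F [ 0.5  0.5 -0.3] w 1.000
toolx [ 0.068  0.001 -0.998] q [-0.135  0.226 -0.095  1.181  0.011  0.01 ]
t 20.35 pos [ 0.5371 -0.0698  0.2177] psi 81.8 F [ 0.5  0.5 -0.3] w 1.000
0 [0.26, -0.86, 0.4, 0.01]
5 [0.26, -0.83, 0.46, 0.01]
10 [0.26, -0.8, 0.52, 0.01]
```

```bash
python3 -c "
from h import *
for v in ([-2.021,.362,2.032],[-2.054,.29,2.077],[-2.059,.292,2.075],[-2.06,.271,2.09],[-2.127,.164,2.144]): print(np.round(R.from_rotvec(v).as_matrix()[:,0],3))"
```

```text
[-0.005  0.003 -1.   ]
[-0.01   0.008 -1.   ]
[-0.007  0.005 -1.   ]
[-0.013  0.01  -1.   ]
[-0.007  0.007 -1.   ]
```

Request:
drive_tool(targets=[[0.3,-0.86,0.4,0.01,0],[0.3,-0.86,0.41,0.01,0],[0.3,-0.85,0.42,0.01,0],[0.3,-0.84,0.43,0.01,0],[0.3,-0.84,0.44,0.01,0],[0.3,-0.83,0.45,0.01,0],[0.3,-0.82,0.46,0.01,0],[0.3,-0.82,0.47,0.01,0],[0.3,-0.81,0.48,0.01,0],[0.3,-0.8,0.5,0.01,0]])

```text
time_s: 21.18
ee_pos: [0.5991, -0.261, 0.1685]
orientation: [0.206, 1.487, -0.192]
contact_force: [0.6, -0.2, -0.2]
width: 1.004
```

```bash
python3 - <<'E'
from h import *
c=capture("wrist"); im=c["image"]
tilt(); plan([.5975,-.2696],.16,73,1)
print("expected die px",[np.round(proj(c,p)) for p in([.5975,-.2696,.1],[.65,-.285,.1],[.545,-.254,.1])])
hsv=cv2.cvtColor(im,cv2.COLOR_BGR2HSV)
m=cv2.inRange(hsv,(45,120,40),(75,255,255))
n,l,st,ce=cv2.connectedComponentsWithStats(m)
for i in range(1,n):
    if st[i,4]>300: print(st[i],np.round(ce[i]))
cv2.imwrite("pics/w4.png",im)
E
```

```text
t 21.23 pos [ 0.5999 -0.264   0.1672] psi 75.2 F [ 0.7 -2.7 -0.5] w 1.005
toolx [ 0.075 -0.002 -0.997] q [-0.428  0.441  0.092  1.153  0.029 -0.168]
t 21.23 pos [ 0.5999 -0.264   0.1672] psi 75.2 F [ 0.7 -2.7 -0.5] w 1.005
0 [0.36, -0.3, -0.04, 0.04]
expected die px [array([302., 268.]), array([301., 347.]), array([304., 172.])]
[ 285  165   41  183 6124] [303. 252.]
```

View pics/w4.png

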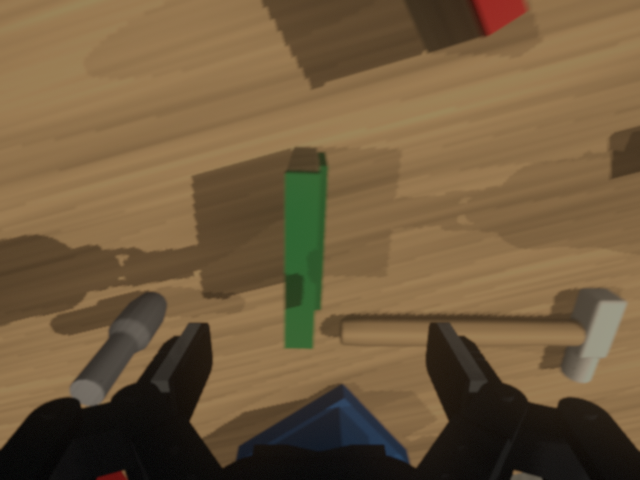

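The wrist view shows die A's top spanning rows 171–348 and columns 285–316. The projection predicts rows 172–347 centred on column 302, so they agree. Descending onto it.

Request:
drive_tool(targets=[[0.5,-0.06,-0.05,0.02,0],[0.5,-0.06,-0.05,0.02,0],[0.5,-0.06,-0.05,0,0],[0.5,-0.06,-0.05,0,0],[0.5,-0.06,-0.05,0,0],[0.5,0,-0.05,0,0],[0.5,0,-0.05,0,0],[0.5,0,-0.05,0,40],[0.1,0,0,0,80],[0,0,0,0,120]])

```text
time_s: 22.07
ee_pos: [0.5931, -0.2635, 0.0762]
orientation: [0.244, 1.488, -0.226]
contact_force: [0.3, 0.1, 0.4]
width: 0.603
```

```bash
python3 - <<'E'
from h import *
tilt(); plan([.5975,-.2696],.079,73,1)
E
```

```text
t 22.07 pos [ 0.5931 -0.2635  0.0762] psi 72.7 F [0.3 0.1 0.4] w 0.603
toolx [ 0.071  0.001 -0.997] q [-0.432  0.495 -0.064  0.948  0.03  -0.129]
t 22.07 pos [ 0.5931 -0.2635  0.0762] psi 72.7 F [0.3 0.1 0.4] w 0.603
0 [-0.14, -0.22, 0.3, -0.0]
```

Request:
drive_tool(targets=[[-0.15,-0.15,0.05,0,120],[0,-0.05,0,0,180],[0,0,0,0,255],[0,0,0,0,255],[0,0,0,0,255],[0,0,0,0,255],[0,0,0,0,255],[0,0,0,0,255],[0,0,0,0,255],[0,0,0,0,255]])

```text
time_s: 22.9
ee_pos: [0.5923, -0.2673, 0.0804]
orientation: [0.243, 1.488, -0.225]
contact_force: [-0.4, -0.4, -1.4]
width: 0.205
```

```bash
python3 - <<'E'
from h import *
tilt()
E
```

```text
t 22.90 pos [ 0.5923 -0.2673  0.0804] psi 72.8 F [-0.4 -0.4 -1.4] w 0.205
toolx [ 0.071  0.001 -0.998] q [-0.438  0.493 -0.055  0.958  0.031 -0.136]
```

Request:
drive_tool(targets=[[-0.5,0,0,0,255],[-1,0,0,0,255],[-1,0,0,0,255],[-1,0,0,0,255],[-1,0,0,0,255],[-1,0,0,0,255],[-1,0.3,-0.2,0,255],[-0.7,0.7,-0.4,-0.01,255],[-0.3,0.83,-0.5,-0.01,255],[0,0.83,-0.5,-0.01,255]])

```text
time_s: 23.73
ee_pos: [0.5643, -0.2074, 0.2397]
orientation: [0.22, 1.491, -0.204]
contact_force: [-0.2, 0.8, -2.3]
width: 0.2
```

Request:
drive_tool(targets=[[0,0.83,-0.5,-0.01,255],[0,0.84,-0.5,-0.01,255],[0,0.85,-0.48,-0.01,255],[0,0.85,-0.46,-0.01,255],[0,0.86,-0.45,-0.01,255],[0,0.86,-0.43,-0.01,255],[0,0.87,-0.41,-0.01,255],[0,0.88,-0.4,-0.01,255],[0,0.88,-0.38,-0.01,255],[0,0.89,-0.36,-0.01,255]])

```text
time_s: 24.57
ee_pos: [0.5067, -0.0042, 0.2382]
orientation: [0.129, 1.498, -0.116]
contact_force: [0.6, -0.3, -4.0]
width: 0.205
```

```bash
python3 -c "
from h import *
tilt()
e=plan(rack(0,-.034),.235,90.8,11)"
```

```text
t 24.57 pos [ 0.5067 -0.0042  0.2382] psi 81.0 F [ 0.6 -0.3 -4. ] w 0.205
toolx [ 0.069  0.002 -0.998] q [-0.01   0.157 -0.131  1.213  0.003  0.148]
t 24.57 pos [ 0.5067 -0.0042  0.2382] psi 81.0 F [ 0.6 -0.3 -4. ] w 0.205
0 [0.01, 0.63, -0.27, -0.01]
1 [0.01, 0.63, -0.26, -0.01]
2 [0.01, 0.63, -0.25, -0.01]
3 [0.01, 0.64, -0.24, -0.01]
4 [0.01, 0.64, -0.23, -0.01]
5 [0.01, 0.64, -0.22, -0.01]
6 [0.01, 0.65, -0.21, -0.01]
7 [0.01, 0.65, -0.2, -0.01]
8 [0.01, 0.65, -0.19, -0.01]
9 [0.01, 0.66, -0.18, -0.01]
10 [0.01, 0.66, -0.17, -0.01]
```

Request:
drive_tool(targets=[[0,0.9,-0.35,-0.02,255],[0,0.9,-0.33,-0.02,255],[0,0.9,-0.32,-0.02,255],[0,0.9,-0.3,-0.02,255],[0,0.9,-0.28,-0.02,255],[0,0.9,-0.26,-0.02,255],[0,0.7,-0.2,-0.02,255],[0,0.4,-0.1,-0.01,255],[0,0.1,0,0,255],[0,0,0,0,255]])

```text
time_s: 25.4
ee_pos: [0.4629, 0.1449, 0.2366]
orientation: [-0.011, 1.504, 0.018]
contact_force: [0.9, -0.4, -3.1]
width: 0.204
```

```bash
python3 -c "
from h import *
tilt()
e=plan(rack(0,-.034),.235,90.8,1)"
```

```text
t 25.40 pos [0.4629 0.1449 0.2366] psi 91.1 F [ 0.9 -0.4 -3.1] w 0.204
toolx [ 0.067  0.005 -0.998] q [ 0.313  0.124 -0.175  1.207 -0.016  0.294]
t 25.40 pos [0.4629 0.1449 0.2366] psi 91.1 F [ 0.9 -0.4 -3.1] w 0.204
0 [0.08, -0.2, 0.32, 0.0]
```

Request:
drive_tool(targets=[[0.7,-0.05,0,0,255],[0.7,-0.05,0,0,255],[0.7,-0.05,0,0,255],[0.7,-0.05,0,0,255],[0.7,0,0,0,255],[0.7,0,0,0,255],[0.7,0,0,0,255],[0.7,0,0,0,255],[0.4,0,0,0,255],[0.1,0,0,0,255]])

```text
time_s: 26.23
ee_pos: [0.4757, 0.1369, 0.1139]
orientation: [-0.0, 1.494, 0.013]
contact_force: [-1.3, 4.3, 0.4]
width: 0.204
```

```bash
python3 -c "
from h import *
tilt()
e=plan(rack(0,-.034),.0924,90.8,1)
c=capture('wrist');cv2.imwrite('pics/w5.png',c['image'])"
```

```text
t 26.23 pos [0.4757 0.1369 0.1139] psi 90.5 F [-1.3  4.3  0.4] w 0.204
toolx [ 0.077  0.009 -0.997] q [ 0.288  0.217 -0.394  0.884 -0.014  0.279]
t 26.23 pos [0.4757 0.1369 0.1139] psi 90.5 F [-1.3  4.3  0.4] w 0.204
0 [1.08, 0.21, -0.31, -0.0]
```

View pics/w5.png

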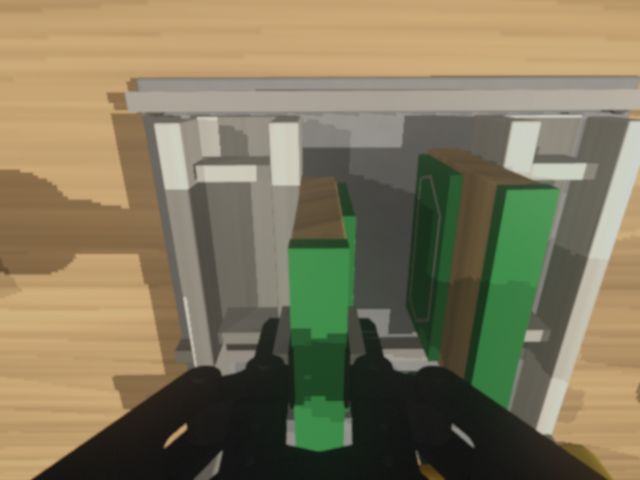

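The wrist view shows the left die standing by the left plate. The held die (column 320) is touching the right plate at column 290, and the force in y is +4 N. I'll shift 6 mm to +y and then lower it.

Request:
drive_tool(targets=[[0,0.3,-0.1,0,255],[0.2,0.1,-0.1,0,255],[0.3,0,-0.1,0,255],[0.2,0,0,0,255],[0.15,0,0,0,255],[0.08,0,0,0,255],[0.05,0,0,0,255],[0,0,0,0,255],[0,0,0,0,255],[0,0,0,0,255]])

```text
time_s: 27.12
ee_pos: [0.4702, 0.1434, 0.0928]
orientation: [-0.002, 1.495, 0.007]
contact_force: [-0.1, 0.1, -2.8]
width: 0.204
```

```bash
python3 -c "
from h import *
tilt()
e=plan(rack(0,-.034),.0924,90.8,1)"
```

```text
t 27.12 pos [0.4702 0.1434 0.0928] psi 90.4 F [-0.1  0.1 -2.8] w 0.204
toolx [ 0.076  0.003 -0.997] q [ 0.308  0.234 -0.433  0.829 -0.02   0.301]
t 27.12 pos [0.4702 0.1434 0.0928] psi 90.4 F [-0.1  0.1 -2.8] w 0.204
0 [0.02, -0.12, -0.04, -0.01]
```

Request:
drive_tool(targets=[[0.06,0,0,0,255],[0.05,0,0,0,255],[0.03,0,0,0,255],[0,0,0,0,180],[0,0,0,0,165],[0,0,0,0,150],[0,0,0,0,150],[-0.4,0,0,0,150],[-0.8,0,0,0,150],[-1,0,0,0,150]])

```text
time_s: 27.95
ee_pos: [0.4666, 0.1429, 0.1343]
orientation: [-0.003, 1.496, 0.007]
contact_force: [1.0, -0.0, -0.0]
width: 0.41
```

Request:
drive_tool(targets=[[-1,0,0,0,150],[-1,0,0,0,255],[-1,0,0,0.12,255],[-0.8,0,0,0.12,255],[0,0,0,0.12,255],[0,0,0,0.12,255],[0,0,0,0.12,255],[0,0,0,0.12,255],[0,0,0,0.12,255],[0,0,0,0.12,255]])

```text
time_s: 28.78
ee_pos: [0.462, 0.1434, 0.2272]
orientation: [0.808, 1.352, -0.73]
contact_force: [0.6, -0.3, -0.6]
width: -0.005
```

```bash
python3 - <<'E'
from h import *
tilt()
c=capture('wrist');cv2.imwrite('pics/w6.png',c['image'])
t=capture('top')
hsv=cv2.cvtColor(t["image"],cv2.COLOR_BGR2HSV)
m=cv2.inRange(hsv,(0,150,90),(8,255,255))|cv2.inRange(hsv,(172,150,90),(180,255,255));m[:210]=0;m[260:]=0;m[:,:230]=0;m[:,290:]=0
n,l,st,ce=cv2.connectedComponentsWithStats(m);print(st[1:],ce[1:])
cv2.imwrite('pics/top6.png',cv2.resize(t['image'][190:340,190:350],None,fx=4,fy=4,interpolation=cv2.INTER_CUBIC))
E
```

```text
t 28.78 pos [0.462  0.1434 0.2272] psi 32.9 F [ 0.6 -0.3 -0.6] w -0.005
toolx [ 0.088  0.007 -0.996] q [ 0.313  0.111 -0.217  1.157 -0.02   1.31 ]
[[255 215   7   8  31]
 [255 245   8   6  32]] [[258.09677419 218.77419355]
 [258.40625    247.59375   ]]
```

View pics/top6.png

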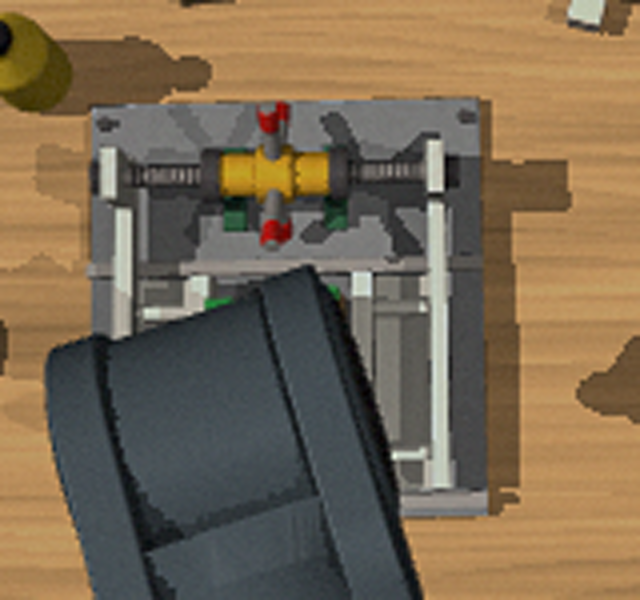

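The top view shows both dies standing in the bay under the arm, and the spokes unmoved at (258,219) and (258,248), so θ ≈ 0.63. Both dies are in. Next I plan the sleeve strokes along the arc.

```bash
cat >> h.py <<'E'
AX=.140; HZ=.085
def path(pts,psi=90.8):
    """rows through world points pts (TCP), exact tool axes; the turn spread over the rows"""
    p,ps=say(); M=R.from_rotvec(bot.get_state()["orientation"]); n=len(pts); dt=(ps-psi)/n
    for i,q in enumerate(pts):
        d=M.inv().apply(np.array(q)-p)/.02; print(i,np.round(d,2).tolist(),round(dt/60,3)); p=np.array(q); M=M*R.from_euler("x",dt,degrees=True)
def tcp(X,Z): return np.r_[rack(AX+X,0),HZ+Z]   # relative to sleeve axis
def Q(phi,dep=.008,r=.055):
    s,c=np.sin(np.radians(phi)),np.cos(np.radians(phi))
    x,z=(.065*s-.006*c,.065*c+.006*s-dep) if phi<=0 else (r*s-.006*c,r*c+.006*s)
    M=R.from_rotvec(bot.get_state()["orientation"]).as_matrix(); lean=M[0,0]*.011
    return tcp(x-.011-lean,z+.011)
def rel():
    s=bot.get_state(); d=s["ee_pos"][:2]-rack(AX,0); print("rel axis",np.round([d[0]*np.cos(RY)+d[1]*np.sin(RY),-d[0]*np.sin(RY)+d[1]*np.cos(RY),s["ee_pos"][2]-HZ],4))
E
python3 - <<'E'
from h import *
rel()
a=bot.get_state()["ee_pos"]; b=tcp(-.073,.115)
path([a+(b-a)*k/9 for k in range(1,10)])
E
```

```text
rel axis [-0.1474 -0.0315  0.1422]
t 28.88 pos [0.462  0.1434 0.2272] psi 33.1 F [-0.3 -0.2  0. ] w 0.002
0 [0.19, 0.43, 0.07] -0.107
1 [0.19, 0.42, 0.11] -0.107
2 [0.19, 0.4, 0.16] -0.107
3 [0.19, 0.38, 0.2] -0.107
4 [0.19, 0.36, 0.24] -0.107
5 [0.19, 0.33, 0.28] -0.107
6 [0.19, 0.3, 0.32] -0.107
7 [0.19, 0.26, 0.35] -0.107
8 [0.19, 0.22, 0.38] -0.107
```

Request:
drive_tool(targets=[[0.15,0.43,0.07,-0.107,255],[0.15,0.42,0.11,-0.107,255],[0.15,0.4,0.16,-0.107,255],[0.15,0.38,0.2,-0.107,255],[0.15,0.36,0.24,-0.107,255],[0.15,0.33,0.28,-0.107,255],[0.15,0.3,0.32,-0.107,255],[0.15,0.26,0.35,-0.107,255],[0.15,0.22,0.38,-0.107,255],[0,0,0,0,255]])

```text
time_s: 29.72
ee_pos: [0.5365, 0.1799, 0.2104]
orientation: [-0.087, 1.477, 0.092]
contact_force: [-0.4, -0.5, 1.1]
width: 0.002
```

```bash
python3 - <<'E'
from h import *
rel(); tilt()
a=bot.get_state()["ee_pos"]; b=tcp(-.074,.037)
path([a+(b-a)*k/8 for k in range(1,9)])
print([np.round(Q(p),4).tolist() for p in (-54,-45)])
c=capture('wrist');cv2.imwrite('pics/w7.png',c['image'])
E
```

```text
rel axis [-0.0724  0.0039  0.1254]
t 29.72 pos [0.5365 0.1799 0.2104] psi 96.6 F [-0.4 -0.5  1.1] w 0.002
toolx [ 0.091  0.008 -0.996] q [ 0.335  0.255 -0.077  1.149 -0.022  0.219]
t 29.72 pos [0.5365 0.1799 0.2104] psi 96.6 F [-0.4 -0.5  1.1] w 0.002
0 [0.55, -0.02, -0.06] 0.012
1 [0.55, -0.02, -0.06] 0.012
2 [0.55, -0.02, -0.06] 0.012
3 [0.55, -0.02, -0.06] 0.012
4 [0.55, -0.03, -0.06] 0.012
5 [0.55, -0.03, -0.06] 0.012
6 [0.55, -0.03, -0.06] 0.012
7 [0.55, -0.03, -0.06] 0.012
[[0.5409, 0.176, 0.1214], [0.5468, 0.1761, 0.1297]]
```

View pics/w7.png

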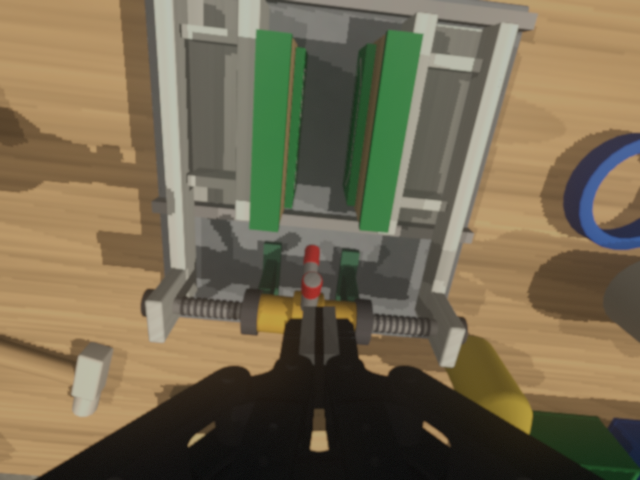

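The wrist view shows both dies standing in the bay, the left one at column 390 and the right one at column 272. A near spoke ends around (312,287), another red tip is at (312,253), and the closed fingers are at (320,315). I'll check this numerically.

```bash
python3 - <<'E'
from h import *
c=capture('wrist'); s=bot.get_state()
M=R.from_rotvec(s["orientation"]).as_matrix()
print("tip px",np.round(proj(c,s["ee_pos"]+.011*M[:,0])),"tip",np.round(s["ee_pos"]+.011*M[:,0],4))
for th in (30,36,42,48):
  o=[]
  for k in(0,-90,-180):
    p=np.radians(th+k); w=np.r_[rack(AX+.065*np.sin(p),0),HZ+.065*np.cos(p)]; o.append(np.round(proj(c,w)).tolist())
  print(th,o)
hsv=cv2.cvtColor(c["image"],cv2.COLOR_BGR2HSV)
m=cv2.inRange(hsv,(0,150,60),(8,255,255))|cv2.inRange(hsv,(172,150,60),(180,255,255))
n,l,st,ce=cv2.connectedComponentsWithStats(m)
for i in range(1,n):
  if st[i,4]>40: print(st[i],np.round(ce[i]))
E
```

```text
tip px [319. 326.] tip [0.5364 0.1794 0.1997]
30 [[300.0, 402.0], [311.0, 271.0], [311.0, 249.0]]
36 [[299.0, 404.0], [311.0, 280.0], [311.0, 245.0]]
42 [[299.0, 405.0], [310.0, 290.0], [312.0, 241.0]]
48 [[299.0, 404.0], [309.0, 301.0], [312.0, 238.0]]
[305 247  14  18 196] [312. 255.]
[302 282  21  18 201] [311. 292.]
```

Consistent: θ ≈ 0.66, with the near spoke at φ ≈ -52°. Descending behind it.

Request:
drive_tool(targets=[[0.55,-0.03,-0.06,0.02,255],[0.55,-0.03,-0.06,0.02,255],[0.55,-0.03,-0.06,0.02,255],[0.55,-0.03,-0.06,0.02,255],[0.55,-0.03,-0.06,0.01,255],[0.55,-0.03,-0.06,0,255],[0.55,-0.02,-0.06,0,255],[0.3,-0.02,-0.06,0,255],[0.05,0,0,0,255],[0,0,0,0,255]])

```text
time_s: 30.65
ee_pos: [0.529, 0.1726, 0.1276]
orientation: [0.019, 1.478, -0.005]
contact_force: [-0.7, 0.2, -1.1]
width: -0.001
```

```bash
python3 - <<'E'
from h import *
rel(); tilt()
path([Q(p) for p in (-52,-48,-42,-36,-30,-23,-16,-9,-2,5,12)])
E
```

```text
rel axis [-0.08   -0.0032  0.0426]
t 30.65 pos [0.529  0.1726 0.1276] psi 89.1 F [-0.7  0.2 -1.1] w -0.001
toolx [ 0.093  0.008 -0.996] q [ 0.327  0.292 -0.25   0.938 -0.022  0.342]
t 30.65 pos [0.529  0.1726 0.1276] psi 89.1 F [-0.7  0.2 -1.1] w -0.001
0 [0.28, 0.18, 0.63] -0.003
1 [-0.17, 0.01, 0.15] -0.003
2 [-0.24, 0.01, 0.24] -0.003
3 [-0.21, 0.01, 0.27] -0.003
4 [-0.19, 0.01, 0.29] -0.003
5 [-0.18, 0.01, 0.36] -0.003
6 [-0.13, 0.01, 0.38] -0.003
7 [-0.09, 0.01, 0.39] -0.003
8 [-0.04, 0.0, 0.4] -0.003
9 [0.1, 0.0, 0.35] -0.003
10 [0.04, 0.0, 0.33] -0.003
```

Request:
drive_tool(targets=[[0.3,0.18,0.3,0,255],[0,0,0.33,0,255],[-0.17,0.01,0.2,0,255],[-0.24,0.01,0.26,0,255],[-0.21,0.01,0.28,0,255],[-0.19,0.01,0.3,0,255],[-0.18,0.01,0.36,0,255],[-0.13,0.01,0.38,0,255],[-0.09,0.01,0.4,0,255],[-0.04,0,0.4,0,255]])

```text
time_s: 31.48
ee_pos: [0.5899, 0.1767, 0.1571]
orientation: [0.019, 1.488, -0.005]
contact_force: [-2.2, 0.8, 0.8]
width: -0.001
```

```bash
cat >> h.py <<'E'
def fk():  # spoke angle implied if the finger's front face/tip touches it
    s=bot.get_state(); M=R.from_rotvec(s["orientation"]).as_matrix(); d=s["ee_pos"][:2]-rack(AX,0)
    x=d@[np.cos(RY),np.sin(RY)]+.011+.011*M[0,0]; z=s["ee_pos"][2]-HZ-.011
    r=np.hypot(x,z); print("tip corner",np.round([x,z,r],4),"phi if tip contact %.1f"%np.degrees(np.arctan2(x,z)+np.arcsin(.006/r)))
def spokes():
    c=capture("top"); hsv=cv2.cvtColor(c["image"],cv2.COLOR_BGR2HSV)
    m=cv2.inRange(hsv,(0,150,90),(8,255,255))|cv2.inRange(hsv,(172,150,90),(180,255,255));m[:208]=0;m[260:]=0;m[:,:230]=0;m[:,290:]=0
    n,l,st,ce=cv2.connectedComponentsWithStats(m)
    for i in range(1,n):
        if st[i,4]>5: print("red",st[i],np.round(ce[i],1),"x rel %.3f"%(ray(c,*ce[i],.125)[0]-rack(AX,0)[0]))
E
python3 - <<'E'
from h import *
rel(); tilt(); fk(); spokes()
path([Q(p) for p in (12,18,24,30,36,42,48,54)])
E
```

```text
rel axis [-0.019  -0.      0.0721]
t 31.48 pos [0.5899 0.1767 0.1571] psi 89.1 F [-2.2  0.8  0.8] w -0.001
toolx [ 0.082  0.008 -0.997] q [ 0.299  0.372 -0.046  1.072 -0.016  0.314]
tip corner [-0.0071  0.0611  0.0615] phi if tip contact -1.1
t 31.53 pos [0.5918 0.1768 0.1573] psi 89.1 F [-0.1 -1.   1.4] w -0.001
0 [0.36, 0.01, 0.52] -0.004
1 [0.07, 0.01, 0.28] -0.004
2 [0.1, 0.01, 0.27] -0.004
3 [0.13, 0.0, 0.26] -0.004
4 [0.15, 0.0, 0.25] -0.004
5 [0.18, 0.0, 0.23] -0.004
6 [0.2, 0.0, 0.21] -0.004
7 [0.22, -0.0, 0.19] -0.004
```

Request:
drive_tool(targets=[[0.22,0,0.2,0,255],[0.14,0,0.32,0,255],[0.07,0,0.28,0,255],[0.1,0,0.27,0,255],[0.13,0,0.26,0,255],[0.15,0,0.25,0,255],[0.18,0,0.23,0,255],[0.2,0,0.21,0,255],[0.22,0,0.19,0,255],[0,0,0,0,255]])

```text
time_s: 32.37
ee_pos: [0.6448, 0.1772, 0.1309]
orientation: [0.021, 1.485, -0.004]
contact_force: [0.2, 0.1, 2.5]
width: -0.002
```

```bash
python3 - <<'E'
from h import *
rel(); tilt(); fk()
E
```

```text
rel axis [ 0.0358 -0.0003  0.0459]
t 32.37 pos [0.6448 0.1772 0.1309] psi 89.1 F [0.2 0.1 2.5] w -0.002
toolx [ 0.086  0.011 -0.996] q [ 0.274  0.472  0.046  1.059 -0.013  0.289]
tip corner [0.0477 0.0349 0.0591] phi if tip contact 59.7
```

```bash
python3 - <<'E'
from h import *
path([tcp(*p) for p in ((.034,.064),(.028,.083),(.012,.095),(-.006,.098),(-.025,.098),(-.044,.098),(-.060,.094),(-.060,.075),(-.060,.056))])
E
```

```text
t 32.37 pos [0.6448 0.1772 0.1309] psi 89.1 F [0.2 0.1 2.5] w -0.002
0 [-0.91, 0.02, -0.01] -0.003
1 [-0.97, 0.0, -0.22] -0.003
2 [-0.67, -0.01, -0.75] -0.003
3 [-0.23, -0.02, -0.88] -0.003
4 [-0.08, -0.02, -0.95] -0.003
5 [-0.08, -0.01, -0.95] -0.003
6 [0.13, -0.01, -0.81] -0.003
7 [0.95, -0.01, -0.08] -0.003
8 [0.95, -0.01, -0.08] -0.003
```

Request:
drive_tool(targets=[[-0.9,0,0,0,255],[-1,0,-0.2,0,255],[-0.7,0,-0.75,0,255],[-0.25,0,-0.9,0,255],[-0.08,0,-0.95,0,255],[-0.08,0,-0.95,0,255],[0.1,0,-0.85,0,255],[0.8,0,-0.1,0,255],[0.6,0,-0.08,0,255],[0,0,0,0,255]])

```text
time_s: 33.2
ee_pos: [0.5439, 0.176, 0.1517]
orientation: [0.02, 1.484, -0.009]
contact_force: [0.4, -0.6, -0.7]
width: -0.002
```

```bash
python3 - <<'E'
from h import *
rel(); tilt(); fk()
path([Q(p) for p in (-30,-24,-18,-12,-6,0,7,14,21)])
c=capture('wrist')
for th in (56,60,64):
  print(th,[np.round(proj(c,np.r_[rack(AX+r*np.sin(np.radians(th-90)),0),HZ+r*np.cos(np.radians(th-90))])).tolist() for r in (.05,.065)])
hsv=cv2.cvtColor(c["image"],cv2.COLOR_BGR2HSV)
m=cv2.inRange(hsv,(0,150,60),(8,255,255))|cv2.inRange(hsv,(172,150,60),(180,255,255))
n,l,st,ce=cv2.connectedComponentsWithStats(m)
for i in range(1,n):
  if st[i,4]>40: print(st[i],np.round(ce[i]))
E
```

```text
rel axis [-0.0651 -0.      0.0667]
t 33.20 pos [0.5439 0.176  0.1517] psi 89.0 F [ 0.4 -0.6 -0.7] w -0.002
toolx [ 0.087  0.006 -0.996] q [ 0.324  0.302 -0.167  1.017 -0.022  0.342]
tip corner [-0.0531  0.0557  0.077 ] phi if tip contact -39.1
t 33.20 pos [0.5439 0.176  0.1517] psi 89.0 F [ 0.4 -0.6 -0.7] w -0.002
0 [0.59, 0.02, 0.72] -0.003
1 [-0.16, 0.01, 0.3] -0.003
2 [-0.12, 0.01, 0.32] -0.003
3 [-0.09, 0.01, 0.33] -0.003
4 [-0.06, 0.01, 0.34] -0.003
5 [-0.02, 0.01, 0.34] -0.003
6 [0.11, 0.0, 0.33] -0.003
7 [0.05, 0.0, 0.33] -0.003
8 [0.09, 0.0, 0.32] -0.003
56 [[322.0, 369.0], [322.0, 374.0]]
60 [[322.0, 377.0], [322.0, 384.0]]
64 [[322.0, 384.0], [322.0, 394.0]]
[313 262  19  25 435] [321. 274.]
[316 442  14  10 111] [322. 447.]
```

Request:
drive_tool(targets=[[0.55,0,0.1,0,255],[0.05,0,0.6,0,255],[-0.14,0.01,0.32,0,255],[-0.12,0,0.33,0,255],[-0.09,0,0.34,0,255],[-0.05,0,0.35,0,255],[-0.02,0,0.35,0,255],[0.11,0,0.34,0,255],[0.05,0,0.33,0,255],[0.09,0,0.32,0,255]])

```text
time_s: 34.08
ee_pos: [0.6181, 0.1755, 0.1511]
orientation: [0.021, 1.483, -0.008]
contact_force: [-2.1, 0.1, 0.2]
width: -0.002
```

```bash
python3 - <<'E'
from h import *
rel(); tilt(); fk()
path([Q(p) for p in (25,31,37,43,49,55,60)])
E
```

```text
rel axis [ 0.0091 -0.0016  0.0661]
t 34.08 pos [0.6181 0.1755 0.1511] psi 89.0 F [-2.1  0.1  0.2] w -0.002
toolx [ 0.087  0.007 -0.996] q [ 0.285  0.417  0.008  1.076 -0.017  0.302]
tip corner [0.021  0.0551 0.0589] phi if tip contact 26.7
t 34.08 pos [0.6181 0.1755 0.1511] psi 89.0 F [-2.1  0.1  0.2] w -0.002
0 [0.12, 0.07, -0.17] -0.004
1 [0.13, 0.01, 0.26] -0.004
2 [0.16, 0.0, 0.24] -0.004
3 [0.18, 0.0, 0.23] -0.004
4 [0.2, 0.0, 0.21] -0.004
5 [0.22, 0.0, 0.18] -0.004
6 [0.2, -0.0, 0.13] -0.004
```

Request:
drive_tool(targets=[[0.2,0.04,0.12,0,255],[0.16,0,0.25,0,255],[0.18,0,0.23,0,255],[0.2,0,0.21,0,255],[0.22,0,0.19,0,255],[0.2,0,0.13,0,255],[0,0,0,0,255],[0,0,0,0,255],[0,0,0,0,255],[0,0,0,0,255]])

```text
time_s: 34.92
ee_pos: [0.6479, 0.1762, 0.1271]
orientation: [0.021, 1.481, -0.008]
contact_force: [-0.8, -0.2, 0.8]
width: -0.005
```

```bash
python3 - <<'E'
from h import *
rel(); tilt(); fk()
E
```

```text
rel axis [ 0.0389 -0.0013  0.0421]
t 34.92 pos [0.6479 0.1762 0.1271] psi 89.0 F [-0.8 -0.2  0.8] w -0.005
toolx [ 0.09   0.008 -0.996] q [ 0.273  0.477  0.044  1.049 -0.017  0.291]
tip corner [0.0508 0.0311 0.0596] phi if tip contact 64.4
```

Request:
drive_tool(targets=[[-0.9,0,0,0,255],[-1,0,-0.2,0,255],[-0.9,0,-0.75,0,255],[-0.3,0,-0.9,0,255],[-0.08,0,-0.95,0,255],[-0.08,0.03,-0.95,0,255],[0.1,0.03,-0.7,0,255],[0.8,0,-0.1,0,255],[0.6,0,-0.05,0,255],[0,0,0,0,255]])

```text
time_s: 35.75
ee_pos: [0.5484, 0.1766, 0.1573]
orientation: [0.02, 1.477, -0.012]
contact_force: [-0.5, 0.3, 0.9]
width: -0.003
```

```bash
python3 - <<'E'
from h import *
rel(); tilt(); fk()
path([Q(p) for p in (-26,-20,-14,-8,-2,3)])
E
```

```text
rel axis [-0.0606  0.0005  0.0723]
t 35.75 pos [0.5484 0.1766 0.1573] psi 88.8 F [-0.5  0.3  0.9] w -0.003
toolx [ 0.094  0.004 -0.996] q [ 0.325  0.301 -0.154  1.025 -0.026  0.344]
tip corner [-0.0485  0.0613  0.0782] phi if tip contact -34.0
t 35.75 pos [0.5484 0.1766 0.1573] psi 88.8 F [-0.5  0.3  0.9] w -0.003
0 [0.74, -0.0, 0.67] -0.005
1 [-0.13, 0.01, 0.31] -0.005
2 [-0.1, 0.01, 0.33] -0.005
3 [-0.06, 0.01, 0.34] -0.005
4 [-0.03, 0.0, 0.34] -0.005
5 [0.1, 0.0, 0.25] -0.005
```

Request:
drive_tool(targets=[[0.75,0,0.05,0,255],[0.05,0,0.55,0,255],[-0.1,0,0.33,0,255],[-0.1,0,0.33,0,255],[-0.06,0,0.34,0,255],[-0.03,0,0.33,0,255],[0.05,0,0.2,0,255],[0,0,0,0,255],[0,0,0,0,255],[0,0,0,0,255]])

```text
time_s: 36.58
ee_pos: [0.5941, 0.1755, 0.1537]
orientation: [0.02, 1.477, -0.012]
contact_force: [-1.9, 1.0, 0.5]
width: 0.001
```

```bash
python3 - <<'E'
from h import *
rel(); tilt(); fk()
path([Q(p) for p in (5,8,10,12,14)])
E
```

```text
rel axis [-0.0149 -0.0012  0.0687]
t 36.58 pos [0.5941 0.1755 0.1537] psi 88.8 F [-1.9  1.   0.5] w 0.001
toolx [ 0.094  0.004 -0.996] q [ 0.298  0.374 -0.054  1.052 -0.023  0.318]
tip corner [-0.0028  0.0577  0.0578] phi if tip contact 3.1
t 36.58 pos [0.5941 0.1755 0.1537] psi 88.8 F [-1.9  1.   0.5] w 0.001
0 [0.13, 0.06, 0.07] -0.007
1 [0.01, 0.0, 0.14] -0.007
2 [0.01, 0.0, 0.1] -0.007
3 [0.02, 0.0, 0.1] -0.007
4 [0.02, 0.0, 0.09] -0.007
```

Request:
drive_tool(targets=[[0.05,0.03,0.1,0,255],[0.02,0.03,0.1,0,255],[0.02,0,0.1,0,255],[0.02,0,0.1,0,255],[0.02,0,0.1,0,255],[0.02,0,0.1,0,255],[0.02,0,0.1,0,255],[0.02,0,0.1,0,255],[0.02,0,0.1,0,255],[0.02,0,0.1,0,255]])

```text
time_s: 37.42
ee_pos: [0.6072, 0.1764, 0.152]
orientation: [0.019, 1.491, -0.01]
contact_force: [-14.0, -0.2, 11.5]
width: 0.002
```

```bash
python3 - <<'E'
from h import *
rel(); tilt(); fk()
E
```

```text
rel axis [-0.0018 -0.0005  0.067 ]
t 37.42 pos [0.6072 0.1764 0.152 ] psi 89.0 F [-14.   -0.2  11.5] w 0.002
toolx [ 0.08   0.005 -0.997] q [ 0.291  0.405 -0.008  1.08  -0.018  0.309]
tip corner [0.01   0.056  0.0569] phi if tip contact 16.2
```

It has hit the stop, with about 17 N on the spoke. I'll press a little harder so it passes the 20 N end of the clamping range.

Request:
drive_tool(targets=[[0,0,0.14,0,255],[0,0,0.16,0,255],[0,0,0.18,0,255],[0,0,0.2,0,255],[0,0,0.2,0,255],[0,0,0.2,0,255],[0,0,0.2,0,255],[0,0,0.2,0,255],[0,0,0.2,0,255],[0,0,0.2,0,255]])

```text
time_s: 38.25
ee_pos: [0.6083, 0.1762, 0.1528]
orientation: [0.012, 1.559, -0.001]
contact_force: [-19.5, 0.2, 14.2]
width: 0.001
```

```bash
python3 - <<'E'
from h import *
rel(); tilt(); fk()
E
```

```text
rel axis [-0.0007 -0.0007  0.0678]
t 38.25 pos [0.6083 0.1762 0.1528] psi 89.5 F [-19.5   0.2  14.2] w 0.001
toolx [ 0.012  0.007 -1.   ] q [0.28  0.452 0.075 1.18  0.004 0.289]
tip corner [0.0104 0.0568 0.0577] phi if tip contact 16.4
```

Request:
drive_tool(targets=[[0,0,0.28,0,255],[0,0,0.3,0,255],[0,0,0.3,0,255],[0,0,0.3,0,255],[0,0,0.3,0,255],[0,0,0.3,0,255],[0,0,0.3,0,255],[0,0,0.3,0,255],[0,0,0.3,0,255],[0,0,0.3,0,255]])

```text
time_s: 39.08
ee_pos: [0.6102, 0.1761, 0.1537]
orientation: [0.004, 1.668, 0.009]
contact_force: [-26.9, 0.1, 18.6]
width: 0.001
```

```bash
python3 - <<'E'
from h import *
rel(); tilt(); fk()
E
```

```text
rel axis [ 0.0012 -0.0008  0.0687]
t 39.08 pos [0.6102 0.1761 0.1537] psi 90.2 F [-26.9   0.1  18.6] w 0.001
toolx [-0.097  0.008 -0.995] q [0.266 0.534 0.212 1.341 0.033 0.261]
tip corner [0.0111 0.0577 0.0587] phi if tip contact 16.7
```

About 31 N tangential with no further movement, so it is at the stop. Backing off gently, rising and moving clear to check.

Request:
drive_tool(targets=[[0,0,-0.1,0,255],[-0.1,0,-0.2,0,255],[-0.3,0,-0.3,0,255],[-0.8,0,-0.2,0,255],[-1,0,0,0,255],[-1,0,0,0,255],[-1,0,0,0,255],[-1,-0.5,0,0,255],[-0.5,-1,0,0,255],[0,-1,0,0,255]])

```text
time_s: 39.92
ee_pos: [0.6054, 0.1268, 0.2751]
orientation: [-0.001, 1.666, 0.012]
contact_force: [-0.4, 0.1, -0.1]
width: 0.004
```

Request:
drive_tool(targets=[[0,-1,0,0,255],[0,-1,0,0,255],[0,-1,0,0,255],[0,-1,0,0,255],[0,-1,0,0,255],[0,-1,0,0,255],[0,-1,0,0,255],[0,-1,0,0,255],[0,-1,0,0,255],[0,-0.5,0,0,255]])

```text
time_s: 40.75
ee_pos: [0.6121, -0.0754, 0.2817]
orientation: [-0.003, 1.643, 0.007]
contact_force: [-0.4, 0.8, -0.2]
width: 0.002
```

```bash
python3 - <<'E'
from h import *
tilt(); spokes()
t=capture("top"); s=capture("scene")
a=cv2.resize(t["image"][205:325,205:320],None,fx=3.3,fy=3.3,interpolation=cv2.INTER_CUBIC)
b=cv2.resize(s["image"][180:305,315:465],None,fx=2.7,fy=2.7,interpolation=cv2.INTER_CUBIC)
d=cv2.resize(s["image"],None,fx=.42,fy=.42)
W=np.zeros((600,800,3),np.uint8); W[:a.shape[0],:a.shape[1]]=a; W[:b.shape[0],390:390+b.shape[1]]=b; W[398:600,:d.shape[1]]=d[:202]
cv2.imwrite("pics/end.png",W)
E
```

```text
t 40.75 pos [ 0.6121 -0.0754  0.2817] psi 90.3 F [-0.4  0.8 -0.2] w 0.002
toolx [-0.072  0.003 -0.997] q [-0.12   0.454  0.405  1.593 -0.006 -0.125]
red [257 211   5   6  26] [258.7 213.4] x rel 0.048
red [256 249   5   7  30] [258.1 252.1] x rel -0.055
```

View pics/end.png

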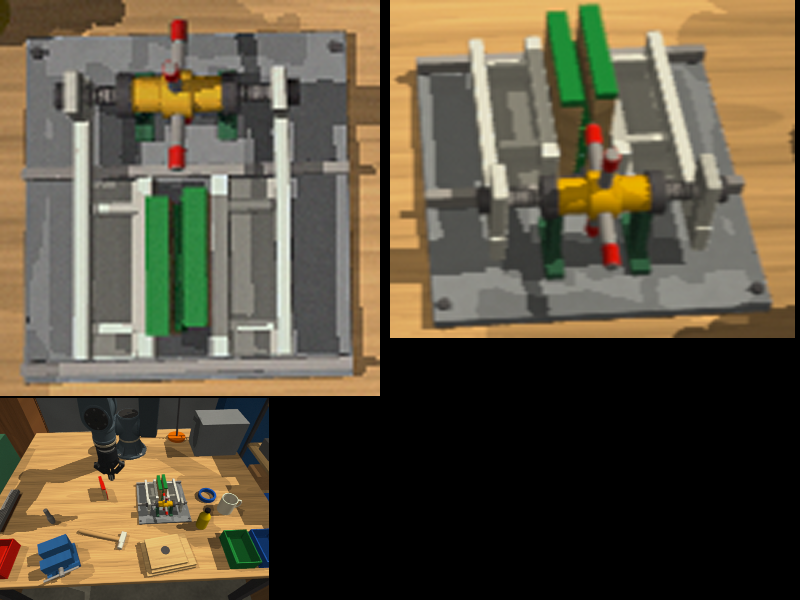

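The final picture shows:
- The plates are drawn in against both dies. The plates' inner edges are at crop columns of about 148 and 212, roughly 50 mm apart.
- The dies stand upright with foam facing foam.
- The upper spoke is just past vertical, as expected at 4.89 rad.
- The red die and the bystanders look to be where they started.

Handing in.

```bash
python3 -c "
from plant import close_job
print(close_job())"
```

```text
the job is handed in; nothing more can be done
None
```

Both green-topped dies are standing upright side by side in the bay, foam facing foam. I turned the sleeve by its spokes in three strokes, tops away from the bay, until it stopped dead, then handed the job in. The robot's clock read about 41 s of the 72 s allowed.

**Last checks**
- **Clamping:** with about 31 N on the spoke at the stop, nothing moved any further.
- **Sleeve angle:** in the top view after I backed off, the spokes fit the expected stop at 4.89 rad. The angle worked out from the fingertip was about 6° higher (16° past vertical instead of 10°), which I put down to tool tilt and calibration error.
- **Plates:** the gap between them measured roughly 50 mm by eye. It should be 48 mm, so this agrees within a pixel.
- **Dies and bystanders:** both dies are upright between the plates, and one sits a few millimetres further along x than the other. The red die and the bystanders looked unmoved, and the gripper was touching nothing. I compared their positions by eye only.

**Problems on the way**
- I first gripped the first die partly on its foam, so I opened and gripped again higher up.
- The last joint then ran into its limit and tilted the tool 10°. I undid that at the opposite limit, which cost about 7 s, and placed the first die with its foam the other way round. A smaller tilt of 2 to 5° stayed for the rest of the job.
- The second die brushed the right plate with about 4 N on the way down, so I moved it over a few millimetres before setting it down.

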